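# Pack a gear pair into its transport cradle and wedge it tight

## Robot

A 6-joint arm with a two-finger parallel gripper is mounted at the origin on a cart in front of the work surface, level with it; the furniture and walls round the work are solid. World frame = base frame: x ahead of the robot, y to its left, z up, the work surface at z = 0. Lengths are in m, angles in rad, forces in N, time in s.
With the tool pointing down it reaches from about 0.225 to 0.875 m from the base axis. Payload 3.4 kg.
Tool frame: the origin (TCP) lies at the very end of the fingers, on their centre line; the grasp point (between the pads) lies 19 mm behind it; z points along the fingers, y is the line along which they close (so a half turn about z gives the same grasp; the last joint's range is limited). The gripper opens to 85 mm and grips with 20 to 120 N. Pads are 22 mm wide; open, the fingers measure 114 mm over their backs; the gripper's body (76 mm by 85 mm) begins 54 mm behind the grasp point. The pads swing forward as they close: fully open they stand 13 mm farther back than shut.
Start: joints at [1.063, 0.276, 1.505, -0, 1.361, -0.121], TCP at [0.217, 0.533, 0.231] pointing down, gripper open.
Joint ranges: [-2.89, 2.89], [-0.75, 2.08], [0.22, 2.7], [-1.18, 4.32], [0.11, 2.71], [-2.7, 2.7]. Speed limits (rad/s): [2.57, 2.57, 3.14, 3.14, 3.14, 3.14].

## Interface

Orientations are given as a unit quaternion [w, x, y, z].
In Python, from rig import manip, eyes gives the robot as it stands.
- The arm moves only by the tool servo_tool, never from a script. Its argument "series" is text: rows parted by semicolons, each of 7 numbers parted by spaces: the shift along the tool's x, y, z in m, then the turn, a rotation vector about the tool's x, y, z in degrees, then the closure, from 0 (fully open) to 1 (shut). In form: dx dy dz ax ay az fingers; .... A call has 1 to 5 rows; each row is the pose to reach, as a shift and turn from the pose commanded when the call began, along the tool's axes at that moment; what a row does not reach only later rows make up. A row lasts 1/10 s, in which the tool goes at most 50 mm and 8.59 degrees, less where a joint would pass 70% of its speed; a pose out of reach is approached as far as the arm can. A call with a gripper value outside its range is refused whole. The fingers move at their own pace and stop on an object; "squeeze" is the grip in N (left out, the last holds). Time passes only in rows, so rows that repeat a pose let the fingers close. It gives the time, the measured TCP pose, the force, the opening and the grip force at its end, in the units of the state.
- manip.get_state(): the state, without advancing time (a new reading comes with each control period).
- eyes.get_image(name): name is "scene" or "side" or "wrist"; returns the picture (384x512x3 uint8, red, green, blue); there is no depth.
- eyes.camera_info(name): a dict with "fx", "fy", "cx", "cy" (pixels), "eye" and "orientation" of the camera in the world. Camera axes: x right, y down, z forward; pixel columns grow to the right and rows downward; lengths in m; the calibration is good to about 2 mm. The wrist camera is an equidistant fisheye: a pixel r from the principal point sees the ray r / f radians off the axis. A picture is of the moment at which its call begins: read the wrist's pose just before it. camera_info takes no time and is no camera call; for the wrist camera it gives the pose at the moment of the call.
- manip.sign_off(): hands the job in; it is judged then, once.
The state is a dict: "clock": time; "qpos": joint angles; "qd": joint speeds; "effort": joint torques, N m; "position": TCP position; "ee_rot": TCP orientation; "contact_force": force on the tool from outside, world axes, zero at the start; "moment": the same for the moment, N m; "width": finger opening in m; "gripper_force": force on a finger pad.
Only numpy, scipy, OpenCV 4.12 (cv2) and the standard library are available. Lean on these libraries where they do the work, as an engineer would, in place of code of your own. Each camera call takes 0.05 s, during which the arm holds its last target. There are 200 camera calls.

## Task

Pack the gear pair into the wooden transport cradle for the trip to the grinding shop: stand the big double gear (bronze cone on top) upright in the wide bay against the fixed vee block, the small low gear upright in the narrow bay against the sliding jaw, and the dark double-vee divider crosswise between the two so that their teeth cannot touch. Then slide the pale wooden wedge, thin end first, into the slot behind the jaw and drive it home until the whole row is clamped tight with no play and it stays so when you let go. Leave the tall gear stack and the ball bearing where they are.

Things in the scene. Friction and masses are not known exactly. Their poses are not given: they have to be found in the camera images.
- cradle: Fixed wooden cradle, plywood base 290x126x12 mm. Origin: centre of underside; row runs along x, floor z=12. At +x a fixed vee block, 22 high above floor, 120 deg vee, apex x=119.5. Side rails 12 high: wide bay x 37..137 (98 between rails), narrow bay x -80..-4 (82 between, too narrow for the big gear). Tight row (y=0): big gear x=70.4, divider 13.8, small gear -34.0, wedge -100.4.
- abutment (a point): Middle of the slanted face of the fixed abutment at the cradle's -x end, at floor height; cradle axes. Abutment is 30 mm high above the floor; its face lies at x = -0.25 y from this point (y -58 to 58 mm). The wedge slot is between it and the jaw's flat back, open above and at +y; the wedge goes in from the +y side, moving to -y, its bottom on the waxed floor.
- jaw (a joint): Sliding jaw between the narrow rails, 22 mm high, 79 wide. Value in m along the cradle's +x: 0 = fully back (start 0 to 0.0025), 0.011 = row tight, 0.022 = end. Slides with about 1 N drag and stays where left. The wedge pushes it: 4 mm of wedge travel moves it 1 mm.
- jaw_vee (a point): Apex of the sliding jaw's 120 degree vee (opens to the cradle's +x; the seated small gear's axis is 40.0 mm from it), at floor height; moves with the jaw, cradle axes. The jaw's flat back, one side of the wedge slot, lies 14 mm to the -x side of this point.
- gear_cluster: Big double steel gear with a bronze cone on top, upright, 86 mm diameter x 78 mm high, about 0.8 kg. Origin: centre of underside, z up; any yaw. Foot gear 86 mm diameter up to z=24, second gear 73 mm at z=42..58, bronze hub 61 mm diameter at z=62..78: grip that from above.
- ring_gear: Small low steel gear, upright, 70 mm diameter x 36 mm high, about 0.55 kg. Origin: centre of underside, z up; any yaw. Toothed rim 70 mm diameter up to z=22, plain hub 50 mm diameter at z=22..36: grip the hub from above, fingertips just over the rim.
- divider: Dark wooden divider, 44 (x) x 60 (y) x 22 mm block with a 120 degree vee in its +x and in its -x face (apexes at x=+8 and -8; a seated gear stands with its axis 56.6 (big) or 47.9 (small) from the centre), and an upright grip board across it, 14 (x) x 40 (y) mm, from z=22 to 70. Same either way round. Origin: centre of underside. Grip the board across its 40 mm width.
- wedge: Pale wooden wedge 110 mm long (y), 24 high. Flat face at x=+12.25 goes against the jaw's back; the other face at x=-12.25-0.25y: 10.75 mm thick at the thin end y=-55, 38.25 at y=+55. Grip board on top 16 (x) x 40 (y) mm centred at y=+12, z=24..60. Origin: underside, mid length. In place its axes are parallel to the cradle's. 10 to 20 N drive it tight; it holds itself.
- gear_stack: Tall stack of gears, 66 mm diameter x 114 mm, standing: a bystander, not part of this pair. Origin: centre of underside.
- bearing: Ball bearing lying flat, 47 mm diameter x 15 mm: a bystander. Origin: centre of underside.
There are look-alikes about, which are no part of the job. What is shaped like the divider but turquoise is not meant.

How it is judged:
By the outcome, as a careful person would: the job done as asked, in the order asked, and still so for the second after the job is handed in, with the robot touching nothing.
It also fails if it takes over 96 s, if anything falls off the work surface, if the arm or the gripper's body presses on something with over 40 N, if the wrist force passes 120 N, or if a joint passes its speed limit or range.

## Working session

There is one attempt and no reset: what is moved stays moved. The work goes in short steps, Python scripts to look and compute and a tool call to move; the robot and the scene stay as the last step left them, time stands still between calls to the robot, and variables do not carry over. Pictures are saved under pics/ and viewed, at most 14 in all, crops included, and the job is handed in when it is done.

Besides the shell and the picture viewer there is one more tool, called after "Emit:" by a JSON object that holds its "op" and its "data", one argument or row to a line. servo_tool: Moves the arm, as the interface text tells. Its arguments: {"type":"object","properties":{"series":{"type":"string"},"squeeze":{"type":"number"}},"required":["series"]}

```bash
ls; mkdir -p pics; cat > h.py <<'E'
import numpy as np, cv2, json
from scipy.spatial.transform import Rotation as R
from rig import manip, eyes
def q2R(q): return R.from_quat([q[1],q[2],q[3],q[0]]).as_matrix()
def snap(name,f):
    info=eyes.camera_info(name); im=np.asarray(eyes.get_image(name))
    cv2.imwrite(f'pics/{f}.png',im[:,:,::-1]); json.dump({k:(np.asarray(v).tolist() if not isinstance(v,str) else v) for k,v in info.items()},open(f'pics/{f}.json','w')); return im,info
def load(f): return cv2.imread(f'pics/{f}.png')[:,:,::-1], json.load(open(f'pics/{f}.json'))
def ray(info,u,v,fish=False):
    x=(u-info['cx'])/info['fx']; y=(v-info['cy'])/info['fy']
    if fish:
        r=np.hypot(x,y); s=np.sin(r)/r if r>1e-9 else 1; d=np.array([x*s,y*s,np.cos(r)])
    else: d=np.array([x,y,1.])
    d=q2R(info['orientation'])@d; return np.array(info['eye']),d/np.linalg.norm(d)
def onz(info,u,v,z,fish=False):
    e,d=ray(info,u,v,fish); return e+d*(z-e[2])/d[2]
def tri(rays):
    A=0;b=0
    for e,d in rays:
        P=np.eye(3)-np.outer(d,d);A=A+P;b=b+P@e
    p=np.linalg.solve(A,b); return p,[np.linalg.norm((np.eye(3)-np.outer(d,d))@(p-e)) for e,d in rays]
def proj(info,p,fish=False):
    c=q2R(info['orientation']).T@(np.asarray(p)-np.array(info['eye']))
    if fish:
        t=np.arctan2(np.hypot(c[0],c[1]),c[2]); n=np.hypot(c[0],c[1])+1e-12; x,y=c[0]/n*t,c[1]/n*t
    else: x,y=c[0]/c[2],c[1]/c[2]
    return np.array([info['fx']*x+info['cx'],info['fy']*y+info['cy']])
E
python3 - <<'E'
from h import *
s=manip.get_state(); print({k:np.round(v,3).tolist() for k,v in s.items()})
for n in ['scene','side','wrist']:
    im,i=snap(n,n+'0'); print(n,i)
a=np.hstack([load('scene0')[0],load('side0')[0]])
E
```

```text
pics
{'clock': 0.0, 'qpos': [1.063, 0.277, 1.506, 0.0, 1.361, -0.121], 'qd': [0.002, 0.0, 0.0, -0.001, 0.001, -0.001], 'effort': [-0.002, -41.677, -24.581, -0.0, 0.011, -0.0], 'position': [0.217, 0.532, 0.23], 'ee_rot': [-0.0, 0.192, 0.981, -0.001], 'contact_force': [-0.044, 0.432, -0.154], 'moment': [0.014, -0.048, -0.003], 'gripper_force': 0.0, 'width': 0.085}
scene {'fx': 461.8298255355954, 'fy': 461.8298255355954, 'cx': 253.37804440732822, 'cy': 189.59170306839653, 'eye': array([-0.02689292, -0.85067299,  0.60445998]), 'orientation': array([-0.51215554,  0.82367147, -0.20503164,  0.13124043])}
side {'fx': 379.31658797744404, 'fy': 379.31658797744404, 'cx': 256.22031595977506, 'cy': 191.11299155409694, 'eye': array([0.85449664, 0.59628795, 0.70204635]), 'orientation': array([-0.11064667,  0.28227683,  0.89716453, -0.3212054 ])}
wrist {'fx': 297.3186396354542, 'fy': 297.3186396354542, 'cx': 255.4181580903942, 'cy': 193.825196473483, 'eye': array([0.14832159, 0.56153057, 0.37197853]), 'orientation': array([0.12295296, 0.82066051, 0.55204961, 0.08148696])}
```

View pics/scene0.png

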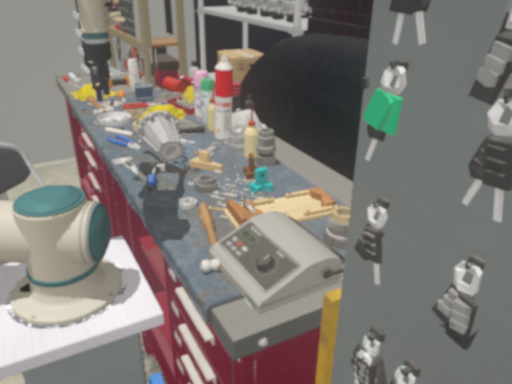

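View pics/side0.png

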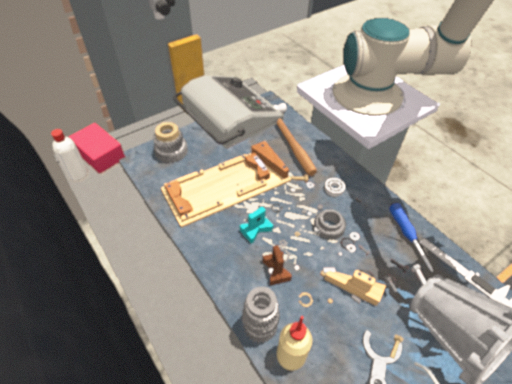

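View pics/wrist0.png

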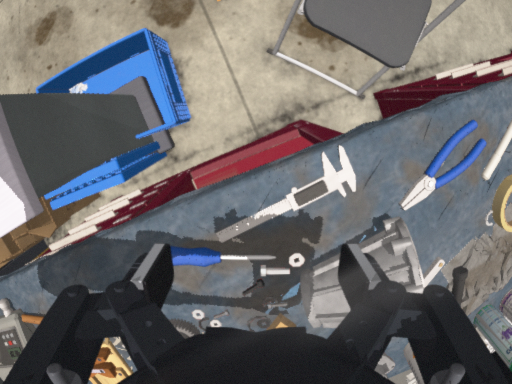

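The scene picture shows the cradle at about (290,207), the turquoise divider at (262,180) and the big gear at (338,225).

The side picture shows:
- cradle at (225,185)
- big gear with bronze top at (168,140)
- small gear at (330,222)
- dark divider at (275,265), turquoise look-alike at (257,225)
- wedge at (358,285)
- stack at (262,310)
- bearing at (333,186)

The wrist picture shows mostly the bench and calipers.

Divider candidates are the dark one (275,265) and the turquoise one (257,225). Big-gear candidates are the bronze-topped one (168,140) and the stack (262,310). Small-gear candidates are (330,222), the bearing (333,186) and the washers. Wedge candidates are the pale one (358,285), the hammer (295,148) and the brown block (268,155).

```bash
python3 - <<'E'
from h import *
im,i=load('side0')
for n,u,v,z in [('cradle c',225,187,.012),('big top',167,132,.078),('ring top',330,215,.036),('divider',277,277,.0),('divboardtop',276,252,.07),('turq',257,235,0),('wedge',355,290,.024),('stack top',262,294,.114),('bearing',333,186,.015),('veeblk',180,195,.034),('jaw',262,168,.034),('corner L',165,185,.012),('cornR',285,175,.012)]:
    print(n,np.round(onz(i,u,v,z),3))
c=im[110:330,130:400]; cv2.imwrite('pics/sidecrop.png',cv2.resize(c[:,:,::-1],(736,600),interpolation=cv2.INTER_CUBIC))
E
```

```text
cradle c [0.568 0.083 0.012]
big top [ 0.618 -0.097  0.078]
ring top [0.432 0.297 0.036]
divider [0.604 0.336 0.   ]
divboardtop [0.599 0.319 0.07 ]
turq [0.579 0.23  0.   ]
wedge [0.506 0.452 0.024]
stack top [0.683 0.388 0.114]
bearing [0.355 0.228 0.015]
veeblk [0.673 0.062 0.034]
jaw [0.471 0.099 0.034]
corner L [ 0.682 -0.003  0.012]
cornR [0.426 0.133 0.012]
```

View pics/sidecrop.png

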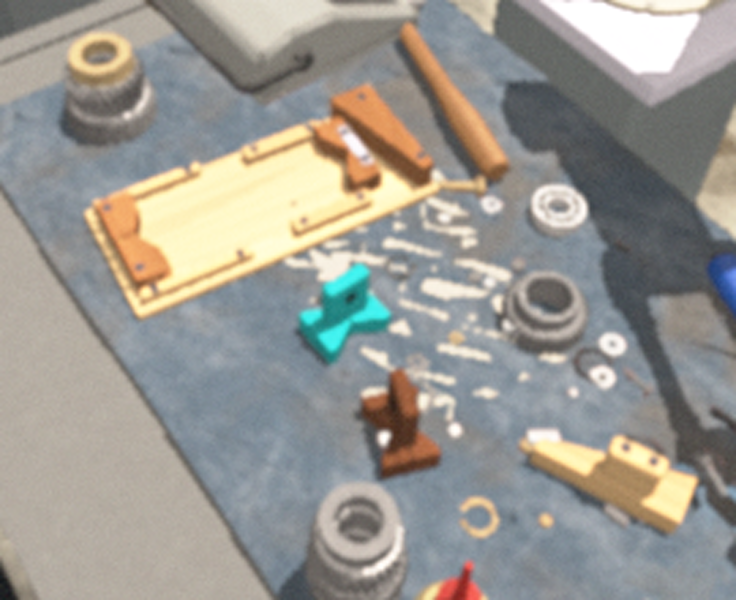

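The crop confirms the choices. The dark-brown divider is at crop (400,430), i.e. side (277,268), next to the turquoise one at (343,312). The bronze-topped gear is at (105,90), the small gear at (545,310), the wedge at (610,480), and the cradle's open slot side faces +y.

```bash
cat >> h.py <<'E'
def yawof(s):
    M=q2R(s['ee_rot']); return np.degrees(np.arctan2(M[1,0],M[0,0]))
def plan(*tg):
    """targets (x,y,z,yawdeg) tool down; chained; prints shift/turn in the tool axes for each"""
    s=manip.get_state(); P=np.array(s['position']); M=q2R(s['ee_rot'])
    print('from',np.round(P*1000,1),'yaw',round(yawof(s),2),'F',np.round(s['contact_force'],1),'w',round(s['width']*1000,1),'gf',round(s['gripper_force'],1),'t',round(s['clock'],2))
    for x,y,z,a in tg:
        c,q=np.cos(np.radians(a)),np.sin(np.radians(a)); N=np.array([[c,q,0],[q,-c,0],[0,0,-1.]]); T=np.array([x,y,z])
        d=M.T@(T-P); r=R.from_matrix(M.T@N).as_rotvec(degrees=True)
        q6=90+np.degrees(np.arctan2(y,x))-a
        print('shift',np.round(d,4),'rot',np.round(r,1),'rows',int(np.ceil(max(np.linalg.norm(d)/.05,np.linalg.norm(r)/8.59))),'q6',round((q6+180)%360-180)); P,M=T,N
E
python3 - <<'E'
from h import *
i=load('wrist0')[1]; s=manip.get_state(); M=q2R(s['ee_rot'])
print(np.round(M.T@(np.array(i['eye'])-np.array(s['position'])),4)); print(np.round(M.T@q2R(i['orientation']),3))
plan((.50,.30,.30,90),(.55,.05,.30,90),(.50,.25,.36,170))
E
```

```text
[ 0.0744  0.0012 -0.1413]
[[-0.    -0.956 -0.292]
 [ 1.     0.    -0.001]
 [ 0.001 -0.292  0.956]]
from [216.7 532.2 230.6] yaw 157.84 F [-0.7 -0.1  0.4] w 85.2 gf 0.0 t 0.15
shift [-0.3499 -0.1082 -0.0693] rot [-0.1  0.  67.8] rows 8 q6 31
shift [-0.25  0.05  0.  ] rot [0. 0. 0.] rows 6 q6 5
shift [ 0.2  -0.05 -0.06] rot [  0.   0. -80.] rows 10 q6 -53
```

```bash
python3 - <<'E'
from h import *
plan((.36,.42,.33,122),(.50,.32,.36,90),(.55,.10,.36,90))
E
```

```text
from [216.7 532.2 230.6] yaw 157.84 F [-0.7 -0.1  0.4] w 85.2 gf 0.0 t 0.15
shift [-0.175  -0.05   -0.0993] rot [-0.1  0.  35.8] rows 5 q6 17
shift [-0.159   0.0657 -0.03  ] rot [ 0.  0. 32.] rows 4 q6 33
shift [-0.22  0.05  0.  ] rot [0. 0. 0.] rows 5 q6 10
```

Emit:
{"op": "servo_tool", "data": {
  "series": "-0.175 -0.05 -0.1 0 0 36 0; -0.175 -0.05 -0.1 0 0 36 0; -0.175 -0.05 -0.1 0 0 36 0; -0.175 -0.05 -0.1 0 0 36 0; -0.175 -0.05 -0.1 0 0 36 0"
}}

```text
clock: 0.65
position: [0.3646, 0.4183, 0.3342]
ee_rot: [0.002, 0.489, 0.872, 0.002]
contact_force: [-0.4, 0.8, 0.3]
width: 0.0854
gripper_force: 0.0
```

Emit:
{"op": "servo_tool", "data": {
  "series": "-0.159 0.066 -0.03 0 0 32 0; -0.159 0.066 -0.03 0 0 32 0; -0.159 0.066 -0.03 0 0 32 0; -0.159 0.066 -0.03 0 0 32 0; -0.159 0.066 -0.03 0 0 32 0"
}}

```text
clock: 1.15
position: [0.5026, 0.3183, 0.3604]
ee_rot: [0.0, 0.71, 0.705, -0.0]
contact_force: [-0.1, 0.4, 0.6]
width: 0.0854
gripper_force: 0.0
```

```bash
python3 - <<'E'
from h import *
snap('wrist','w1'); plan((.55,.10,.36,90))
E
```

```text
from [500.7 319.5 360.3] yaw 89.8 F [-0.2  0.5 -0.1] w 85.3 gf 0.0 t 1.2
shift [-2.194e-01  5.010e-02  1.000e-04] rot [-0.1 -0.  -0.2] rows 5 q6 10
```

View pics/w1.png

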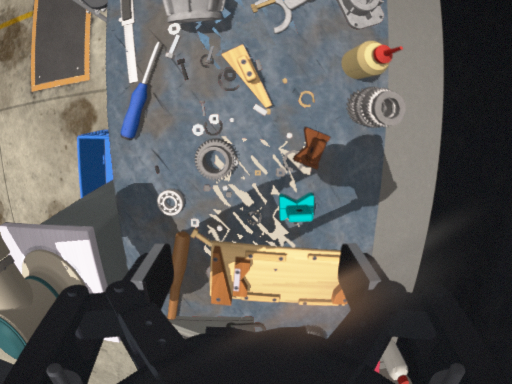

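The picture is clear: wedge at (245,75), small gear at (215,158), dark divider at (311,148), turquoise at (297,208), cradle at (278,275), bearing at (171,202), stack at (375,107).

Emit:
{"op": "servo_tool", "data": {
  "series": "-0.2 0.08 0 0 0 0 0; -0.2 0.08 0 0 0 0 0; -0.2 0.08 0 0 0 0 0; -0.2 0.08 0 0 0 0 0; -0.2 0.08 0 0 0 0 0"
}}

```text
clock: 1.7
position: [0.5797, 0.1173, 0.3604]
ee_rot: [0.0, 0.708, 0.706, -0.001]
contact_force: [-0.9, 1.0, -0.3]
width: 0.085
gripper_force: 0.0
```

```bash
python3 - <<'E'
from h import *
snap('wrist','w2'); plan()
im=load('w2')[0]; cv2.imwrite('pics/w2c.png',cv2.resize(im[90:340,100:420,::-1],(768,600),interpolation=cv2.INTER_CUBIC))
E
```

```text
from [580.1 116.8 360.3] yaw 89.74 F [ 0.9 -1.6  0.1] w 85.2 gf 0.0 t 1.75
```

View pics/w2c.png

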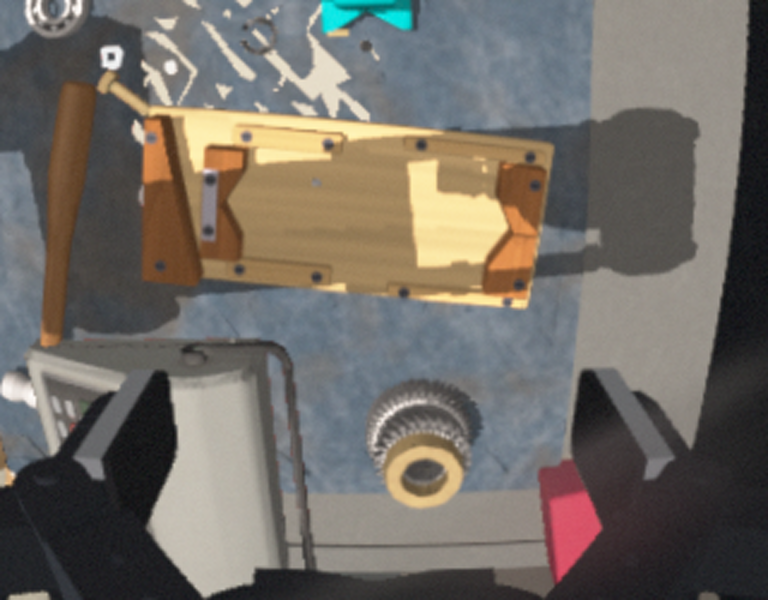

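Crop, then full pixel (crop/2.4 + (100,90)): cradle corners at TR (553,142) and BR (527,306), abutment at crop (170,200), jaw vee apex about (228,210), fixed vee apex (513,235), big gear's bronze ring (425,470) with its foot at (425,430).

```bash
python3 - <<'E'
from h import *
im,i=load('w2')
hsv=cv2.cvtColor(np.ascontiguousarray(im),cv2.COLOR_RGB2HSV)
m=((hsv[...,0]>5)&(hsv[...,0]<30)&(hsv[...,1]>70)).astype(np.uint8)
m[:125]=0; m[230:]=0; m[:,:158]=0;m[:,340:]=0
m=cv2.morphologyEx(m,cv2.MORPH_CLOSE,np.ones((5,5),np.uint8))
cs,_=cv2.findContours(m,0,1); c=max(cs,key=cv2.contourArea)[:,0]
W=np.array([onz(i,u,v,.012,True)[:2] for u,v in c])
r=cv2.minAreaRect((W*1000).astype(np.float32)); print(r)
# refine: line fits
th=np.radians(-8); 
for it in range(4):
    ex=np.array([np.cos(th),np.sin(th)]);ey=np.array([-ex[1],ex[0]])
    a=W@ex;b=W@ey
    k=(a>np.percentile(a,50)*0+a.min()+.06)&(a<a.max()-.02)
    top=W[k&(b>b.max()-.012)]; bot=W[k&(b<b.min()+.012)]
    rt=W[(a>a.max()-.008)&(b>b.min()+.02)&(b<b.max()-.02)]
    L=[]
    for P in(top,bot,rt):
        v=cv2.fitLine(P.astype(np.float32),cv2.DIST_HUBER,0,.001,.001).ravel(); L.append((np.degrees(np.arctan2(v[1],v[0])),v[2:]))
    at=(L[0][0]+90)%180-90; ab=(L[1][0]+90)%180-90; th=np.radians((at+ab)/2)
ex=np.array([np.cos(th),np.sin(th)]);ey=np.array([-ex[1],ex[0]])
print(at,ab,L[2][0], 'width',(L[0][1]-L[1][1])@ey)
cx=L[2][1]@ex-.145; cy=(L[0][1]+L[1][1])@ey/2; print('centre',cx*ex+cy*ey)
# mosaics
def cr(f,u,v,h=32,s=265): 
    q=load(f)[0][v-h:v+h,u-h:u+h,::-1]; return cv2.resize(q,(s,s),interpolation=cv2.INTER_CUBIC)
mo=np.vstack([np.hstack([cr('w1',250,75),cr('w1',215,158),cr('w1',311,148)]),np.hstack([cr('side0',356,286),cr('side0',330,222),cr('side0',276,264)])])
cv2.imwrite('pics/mo1.png',mo)
E
```

```text
((553.952880859375, 72.22080993652344), (136.61595153808594, 294.8934631347656), 84.27045440673828)
-5.8904724 -6.0700684 84.255775 width 0.12356469
centre [0.5556793  0.07395148]
```

View pics/mo1.png

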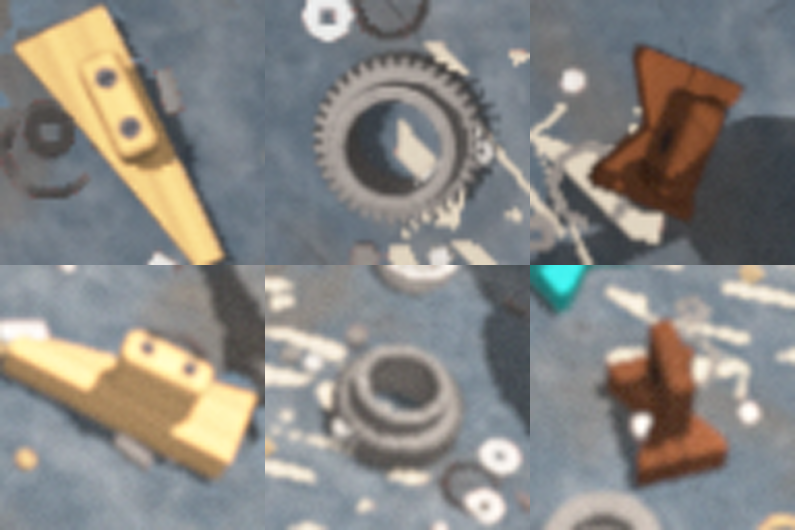

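Mosaic scale is 4.14. Wedge board screws are at w1 (106,77),(129,128) and side (148,83),(190,105). The small gear's hub is at w1 (397,143). The divider block's left vee face runs (593,178)–(640,45), with the board inside the dark block.

```bash
python3 - <<'E'
from h import *
w,s=load('w1')[1],load('side0')[1]
k=64/265
for n,a,b in [('screw1',(106,77,250,75),(148,83,356,286)),('screw2',(129,128,250,75),(190,105,356,286)),('ringhub',(397-265,143,215,158),(403-265,112,330,222))]:
    pa=(a[0]*k+a[2]-32,a[1]*k+a[3]-32); pb=(b[0]*k+b[2]-32,b[1]*k+b[3]-32)
    p,e=tri([ray(w,*pa,True),ray(s,*pb)]); print(n,np.round(p*1000,1),np.round(np.array(e)*1000,1))
plan((.59,.01,.32,132),(.60,-.09,.27,174))
E
```

```text
screw1 [492.7 450.9  68.5] [9.3 9.3]
screw2 [489.5 450.6  55.3] [10.4 10.4]
ringhub [439.9 308.6  46.7] [0.8 0.8]
from [580.1 116.8 360.3] yaw 89.74 F [ 0.9 -1.6  0.1] w 85.2 gf 0.0 t 1.75
shift [-0.1067  0.0105  0.0405] rot [ -0.1   0.1 -42.3] rows 5 q6 -41
shift [-0.081  -0.0595  0.05  ] rot [  0.   0. -42.] rows 5 q6 -93
```

Emit:
{"op": "servo_tool", "data": {
  "series": "-0.107 0.01 0.04 0 0 -42 0; -0.107 0.01 0.04 0 0 -42 0; -0.107 0.01 0.04 0 0 -42 0; -0.107 0.01 0.04 0 0 -42 0; -0.107 0.01 0.04 0 0 -42 0"
}}

```text
clock: 2.25
position: [0.5882, 0.015, 0.3205]
ee_rot: [-0.001, 0.404, 0.915, 0.001]
contact_force: [-0.4, 0.3, 0.6]
width: 0.0854
gripper_force: 0.0
```

Emit:
{"op": "servo_tool", "data": {
  "series": "-0.08 -0.06 0.05 0 0 -42 0; -0.08 -0.06 0.05 0 0 -42 0; -0.08 -0.06 0.05 0 0 -42 0; -0.08 -0.06 0.05 0 0 -42 0; -0.08 -0.06 0.05 0 0 -42 0"
}}

```text
clock: 2.75
position: [0.5973, -0.0842, 0.2704]
ee_rot: [-0.001, 0.05, 0.999, 0.001]
contact_force: [0.7, 0.3, -0.9]
width: 0.0854
gripper_force: 0.0
```

```bash
python3 - <<'E'
from h import *
snap('wrist','w3'); plan()
w,s=load('w1')[1],load('side0')[1]
k=64/265
for n,a,b in [('screw1',(106,77,250,75),(190,105,356,286)),('screw2',(129,128,250,75),(148,83,356,286))]:
    pa=(a[0]*k+a[2]-32,a[1]*k+a[3]-32); pb=(b[0]*k+b[2]-32,b[1]*k+b[3]-32)
    p,e=tri([ray(w,*pa,True),ray(s,*pb)]); print(n,np.round(p*1000,1),np.round(np.array(e)*1000,1))
E
```

```text
from [597.4 -84.  270.7] yaw 174.53 F [-0.9 -0.   0.7] w 85.2 gf 0.0 t 2.8
screw1 [486.6 460.   59.9] [0.4 0.4]
screw2 [494.5 441.4  60.1] [0.5 0.5]
```

View pics/w3.png

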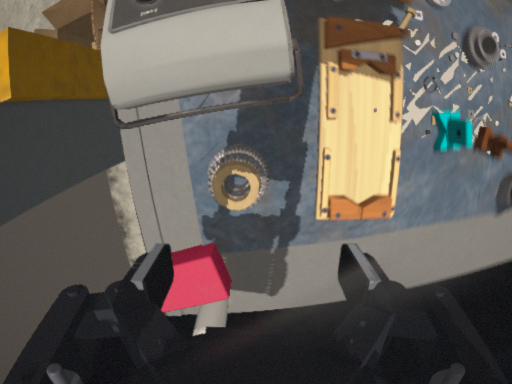

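This shows the big gear's bronze ring at (240,188), the cradle at (360,120) and the device at (200,55). There is clear room for fingers along image left/right.

```bash
cat > b.py <<'E'
from h import *
def bore(f,u,v,h,fish=True,lo=10,hi=30,sat=55):
    im,i=load(f); c=np.ascontiguousarray(im[v-h:v+h,u-h:u+h]); s=8
    c=cv2.resize(c,None,fx=s,fy=s,interpolation=cv2.INTER_CUBIC); q=cv2.cvtColor(c,cv2.COLOR_RGB2HSV)
    m=((q[...,0]>lo)&(q[...,0]<hi)&(q[...,1]>sat)&(q[...,2]>70)).astype(np.uint8)
    m=cv2.morphologyEx(m,cv2.MORPH_OPEN,np.ones((9,9),np.uint8))
    cs,hr=cv2.findContours(m,cv2.RETR_CCOMP,cv2.CHAIN_APPROX_NONE)
    out=[]
    for k,x in enumerate(cs):
        if cv2.contourArea(x)>300 and len(x)>20: 
            e=cv2.fitEllipse(x); out.append((hr[0][k][3]>=0,cv2.contourArea(x)/s/s,(e[0][0]/s+u-h-.5+.5/s,e[0][1]/s+v-h-.5+.5/s),(e[1][0]/s,e[1][1]/s)))
    return i,out
E
python3 - <<'E'
from b import *
rs=[]
for f,u,v,h,fi in [('w3',240,188,30,True),('w2',277,285,26,True),('side0',167,134,22,False)]:
    i,o=bore(f,u,v,h,fi)
    for x in o: print(f,x[0],round(x[1]),np.round(x[2],1),np.round(x[3],1), np.round(onz(i,*x[2],.078,fi)[:2]*1000,1))
    hs=[x for x in o if x[0]]
    if hs: b=max(hs,key=lambda x:x[1]); rs.append(ray(i,*b[2],fi))
p,e=tri(rs); print(p*1000,np.array(e)*1000)
E
```

```text
w3 False 1912 [236.  184.8] [48.9 49.8] [ 611.5 -106.8]
w3 True 488 [235.7 185.6] [23.2 26.9] [ 612.4 -107.4]
w2 False 844 [275.9 285.6] [31.8 33.8] [ 614.  -101.4]
w2 True 128 [276.2 286.5] [ 9.9 16.6] [ 614.6 -103.4]
side0 False 404 [166.6 131.4] [20.6 25.1] [617.4 -99.9]
side0 True 25 [166.5 130.7] [3.4 9.6] [ 616.3 -102.2]
[ 614.44538777 -107.77539567   72.45845714] [0.52226569 0.73425673 0.40987231]
```

Emit:
{"op": "servo_tool", "data": {
  "series": "-0.018 -0.02 0.14 0 0 0 0; -0.018 -0.02 0.14 0 0 0 0; -0.018 -0.02 0.14 0 0 0 0; -0.018 -0.02 0.14 0 0 0 0; -0.018 -0.02 0.14 0 0 0 0"
}}

```text
clock: 3.3
position: [0.6136, -0.1068, 0.1315]
ee_rot: [-0.001, 0.053, 0.999, 0.001]
contact_force: [0.5, -0.5, 0.3]
width: 0.0857
gripper_force: 0.0
```

```bash
python3 - <<'E'
from b import *
snap('wrist','w4'); plan()
pr=proj(load('w4')[1],[.614,-.106,.078],True); print(pr)
u,v=np.round(pr).astype(int)
i,o=bore('w4',u,v,70)
rs=[]
for x in o:
    print(x[0],round(x[1]),np.round(x[2],1),np.round(x[3],1),np.round(onz(i,*x[2],.078,True)[:2]*1000,1))
im=load('w4')[0]; cv2.imwrite('pics/w4c.png',cv2.resize(im[90:330,100:420,::-1],(768,576),interpolation=cv2.INTER_CUBIC))
E
```

```text
from [ 614.8 -107.4  133.2] yaw 173.88 F [ 0.6  0.6 -0.3] w 84.9 gf 0.0 t 3.35
[254.92026144 214.29703446]
False 5142 [251.6 209.6] [80.8 81.1] [ 610.3 -107.9]
True 1235 [251.6 210.8] [36.3 43.6] [ 611.1 -108. ]
```

View pics/w4c.png

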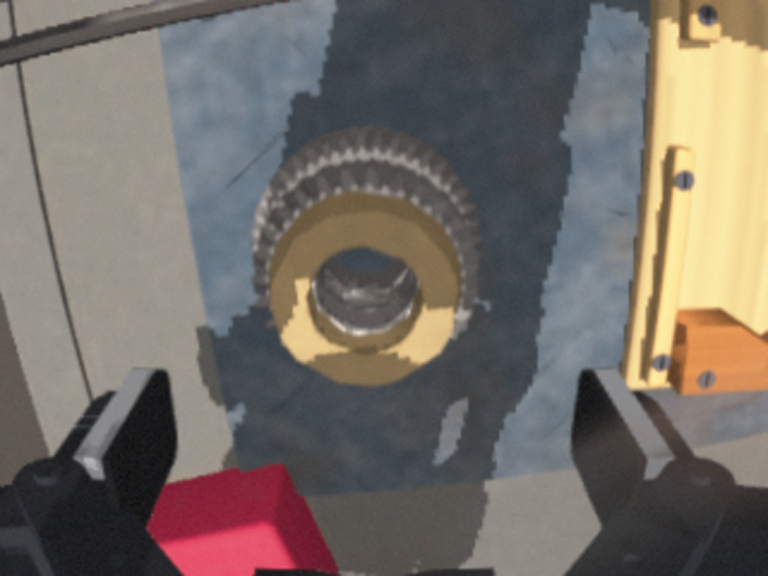

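The crop shows the bronze ring centred at (366,290), i.e. full (252.5,210.8), midway between the open fingers.

Emit:
{"op": "servo_tool", "data": {
  "series": "0.003 0 0.035 0 0 0 0; 0.003 0 0.069 0 0 0 0; 0.003 0 0.069 0 0 0 0; 0.003 0 0.069 0 0 0 0.3; 0.003 0 0.069 0 0 0 1",
  "squeeze": 60
}}

```text
clock: 3.85
position: [0.613, -0.1087, 0.0656]
ee_rot: [0.003, 0.054, 0.999, -0.001]
contact_force: [0.1, 0.6, -0.4]
width: 0.0593
gripper_force: 0.0
```

Emit:
{"op": "servo_tool", "data": {
  "series": "0 0 0 0 0 0 1; 0 0 0 0 0 0 1; 0 0 0 0 0 0 1; 0 0 0 0 0 0 1; 0 0 0 0 0 0 1"
}}

```text
clock: 4.35
position: [0.6129, -0.1093, 0.0665]
ee_rot: [0.003, 0.054, 0.999, -0.001]
contact_force: [-1.0, 0.4, 7.8]
width: 0.0545
gripper_force: 61.4
```

Emit:
{"op": "servo_tool", "data": {
  "series": "0 0 -0.004 0 0 0 1; 0 0 -0.012 0 0 0 1; 0 0 -0.02 0 0 0 1; 0 0 -0.03 0 0 0 1; 0 0 -0.03 0 0 0 1"
}}

```text
clock: 4.85
position: [0.6118, -0.1087, 0.094]
ee_rot: [0.002, 0.054, 0.999, -0.0]
contact_force: [1.2, -0.7, -7.1]
width: 0.0537
gripper_force: 63.0
```

```bash
python3 - <<'E'
from h import *
snap('wrist','w5'); plan()
im=load('w5')[0]; im2=load('w4')[0]
cv2.imwrite('pics/w5c.png',cv2.resize(im[130:330,120:390,::-1],(756,560),interpolation=cv2.INTER_CUBIC))
E
```

```text
from [ 611.5 -108.6   93.3] yaw 173.84 F [ 1.  -0.  -6.9] w 53.7 gf 62.9 t 4.9
```

View pics/w5c.png

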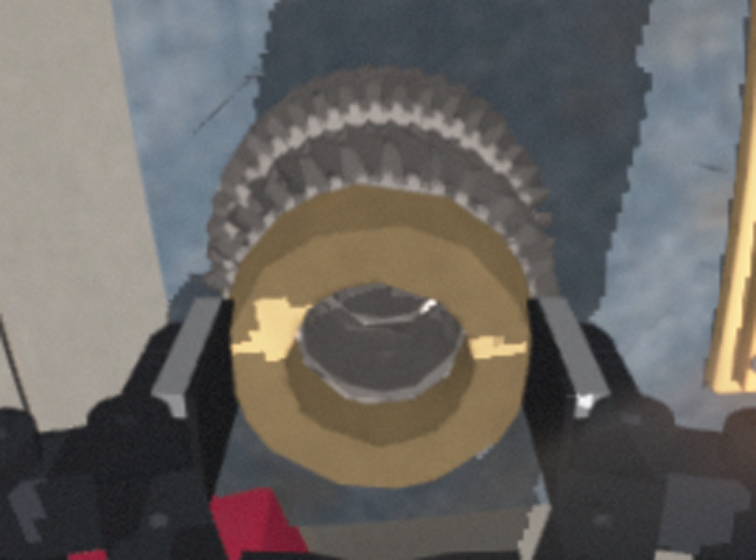

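The gear is lifted and centred between the pads, which grip the cone near its top (crop contact points (230,340) and (528,340)). Next I'll refine the cradle pose from w3 and raise.

Emit:
{"op": "servo_tool", "data": {
  "series": "0 0 -0.02 0 0 0 1; 0 0 -0.04 0 0 0 1; 0 0 -0.06 0 0 0 1; 0 0 -0.06 0 0 0 1"
}}

```text
clock: 5.3
position: [0.6126, -0.1089, 0.1549]
ee_rot: [0.003, 0.054, 0.999, -0.001]
contact_force: [1.5, 0.2, -6.6]
width: 0.0536
gripper_force: 64.5
```

```bash
cat > cr.py <<'E'
from h import *
def mask(f,x0,x1,y0,y1,s=70):
    im,i=load(f); hsv=cv2.cvtColor(np.ascontiguousarray(im),cv2.COLOR_RGB2HSV)
    m=((hsv[...,0]>5)&(hsv[...,0]<30)&(hsv[...,1]>s)).astype(np.uint8)
    z=np.zeros_like(m); z[y0:y1,x0:x1]=m[y0:y1,x0:x1]; return cv2.morphologyEx(z,cv2.MORPH_CLOSE,np.ones((5,5),np.uint8)),i
E
python3 - <<'E'
from cr import *
plan()
C=np.array([.5557,.0740]);th=np.radians(-5.9);ex=np.array([np.cos(th),np.sin(th)]);ey=np.array([-ex[1],ex[0]])
for f,b in [('w3',(312,410,15,225)),('w2',(158,340,125,230))]:
    m,i=mask(f,*b); cs,_=cv2.findContours(m,0,1); c=max(cs,key=cv2.contourArea)[:,0]
    W=np.array([onz(i,u,v,.012,True)[:2] for u,v in c])-C; a=W@ex;bb=W@ey
    for n,k,ax in [('+y',(bb>.05)&(a>-.08)&(a<.13),1),('-y',(bb<-.05)&(a>-.08)&(a<.13),1),('+x',(a>.13)&(abs(bb)<.05),0)]:
        p,q=(a[k],bb[k]) if ax else (bb[k],a[k])
        if len(p)>5:
            for _ in range(3):
                co=np.polyfit(p,q,1); r=abs(q-np.polyval(co,p)); g=r<.002; p,q=p[g],q[g]
            print(f,n,'slope deg',round(np.degrees(np.arctan(co[0])),2),'off mm',round(co[1]*1000,1),len(p))
E
```

```text
from [ 612.6 -108.9  154.9] yaw 173.84 F [ 1.5  0.2 -6.6] w 53.6 gf 64.5 t 5.3
w3 +y slope deg 1.36 off mm 59.4 139
w3 -y slope deg 0.74 off mm -65.6 149
w3 +x slope deg -0.39 off mm 143.8 61
w2 +y slope deg -0.01 off mm 61.7 124
w2 -y slope deg -0.2 off mm -61.8 117
w2 +x slope deg -0.19 off mm 145.0 55
```

Emit:
{"op": "servo_tool", "data": {
  "series": "0.002 0.04 0 0 0 0 1; 0.004 0.085 0 0 0 0 1; 0.006 0.13 0 0 0 0 1; 0.007 0.176 0 0 0 0 1; 0.007 0.176 0 0 0 0 1"
}}

```text
clock: 5.8
position: [0.6217, 0.0745, 0.1506]
ee_rot: [-0.001, 0.051, 0.999, 0.003]
contact_force: [-0.5, -2.2, -6.5]
width: 0.054
gripper_force: 65.1
```

```bash
python3 - <<'E'
from h import *
snap('wrist','w6'); plan()
im=load('w6')[0]
cv2.imwrite('pics/w6c.png',cv2.resize(im[20:330,100:420,::-1],(620,600),interpolation=cv2.INTER_CUBIC))
E
```

```text
from [621.6  70.8 150.5] yaw 174.1 F [ 0.9 -1.1 -7.6] w 53.8 gf 65.1 t 5.85
```

View pics/w6c.png

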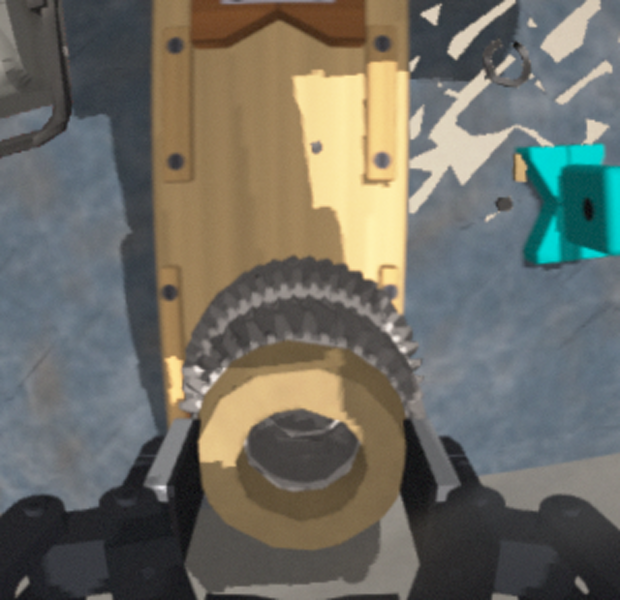

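The crop (scale 1.937, offset (100,20)) shows the plywood edges at columns 153 and 409, narrow-rail ends at row 182, and the jaw apex at about (279,12). The gear hangs level above the wide bay.

```bash
python3 - <<'E'
from cr import *
im,i=load('w6'); hsv=cv2.cvtColor(np.ascontiguousarray(im),cv2.COLOR_RGB2HSV)
m=((hsv[...,0]>5)&(hsv[...,0]<32)&(hsv[...,1]>60)).astype(np.uint8); m=cv2.morphologyEx(m,cv2.MORPH_CLOSE,np.ones((5,5),np.uint8))
L=[];Rr=[]
for v in range(50,145,4):
    r=m[v]; c0=230
    l=c0
    while r[l]: l-=1
    q=c0
    while r[q]: q+=1
    L.append(onz(i,l+.5,v,.012,True)[:2]);Rr.append(onz(i,q-.5,v,.012,True)[:2])
for P in(L,Rr):
    P=np.array(P); c=np.polyfit(P[:,0],P[:,1],1); print(np.degrees(np.arctan(c[0])),np.polyval(c,[.5557,.62])*1000, np.std(P[:,1]-np.polyval(c,P[:,0]))*1000)
def cp(u,v): return u/1.9375+100-.25, v/1.9355+20-.25
C=np.array([.5557,.0740]);th=np.radians(-5.9);ex=np.array([np.cos(th),np.sin(th)]);ey=np.array([-ex[1],ex[0]])
for n,u,v,z in [('rail-4 L',178,182,.024),('rail-4 R',380,182,.024),('rail37 L',170,265,.024),('jaw apex top',279,12,.034),('jaw apex base?',279,18,.012)]:
    w=onz(i,*cp(u,v),z,True)[:2]; print(n,w*1000,((w-C)@ex*1000).round(1),((w-C)@ey*1000).round(1))
print(onz(i,*cp(303,449),.15,True))
E
```

```text
-4.855494039518842 [11.07373998  5.61159586] 4.064633298032025
-6.157659456722237 [134.2656101 127.3284682] 3.22942178817407
rail-4 L [548.06414683  25.91288392] -2.7 -48.6
rail-4 R [558.36746838 119.31818572] -2.0 45.4
rail37 L [586.87716183  16.56091826] 36.9 -53.9
jaw apex top [476.11867452  81.20529099] -79.9 -1.0
jaw apex base? [473.08131518  80.79476219] -82.9 -1.7
[0.62370243 0.07577903 0.15      ]
```

Emit:
{"op": "servo_tool", "data": {
  "series": "-0.003 -0.001 0.02 0 0 0 1; -0.003 -0.001 0.04 0 0 0 1; -0.003 -0.001 0.045 0 0 0 1; -0.003 -0.001 0.045 0 0 0 1; -0.003 -0.001 0.045 0 0 0 1"
}}

```text
clock: 6.35
position: [0.626, 0.0654, 0.1076]
ee_rot: [0.0, 0.054, 0.999, -0.0]
contact_force: [0.2, 0.1, -6.5]
width: 0.0536
gripper_force: 65.2
```

```bash
python3 - <<'E'
from h import *
plan((.6244,.0660,.098,174.3),(.6244,.0660,.084,174.3))
E
```

```text
from [626.   65.4 107.6] yaw 173.8 F [ 0.2  0.1 -6.5] w 53.6 gf 65.2 t 6.35
shift [0.0016 0.0004 0.0096] rot [ 0.   0.  -0.5] rows 1 q6 -78
shift [0.    0.    0.014] rot [0. 0. 0.] rows 1 q6 -78
```

Emit:
{"op": "servo_tool", "data": {
  "series": "0.002 0 0.01 0 0 0 1; 0.002 0 0.02 0 0 0 1; 0.002 0 0.02 0 0 0 1"
}}

```text
clock: 6.65
position: [0.6159, 0.0658, 0.0909]
ee_rot: [-0.007, 0.054, 0.999, -0.001]
contact_force: [-19.3, -2.2, 23.4]
width: 0.0538
gripper_force: 73.1
```

Emit:
{"op": "servo_tool", "data": {
  "series": "0 0 0.003 0 0 0 1; 0 0 0.006 0 0 0 1; 0 0 0.006 0 0 0 1"
}}

```text
clock: 6.95
position: [0.6121, 0.0659, 0.0867]
ee_rot: [-0.01, 0.053, 0.999, -0.001]
contact_force: [-29.4, -2.6, 34.3]
width: 0.0535
gripper_force: 75.9
```

Emit:
{"op": "servo_tool", "data": {
  "series": "0 0 -0.01 0 0 0 1; 0.006 0 -0.025 0 0 0 1; 0.012 0 -0.025 0 0 0 1; 0.012 0 -0.025 0 0 0 1; 0.012 0 -0.025 0 0 0 1"
}}

```text
clock: 7.45
position: [0.611, 0.0676, 0.1054]
ee_rot: [-0.001, 0.054, 0.999, 0.0]
contact_force: [-1.0, 0.1, -7.5]
width: 0.0537
gripper_force: 67.2
```

```bash
python3 - <<'E'
from h import *
snap('wrist','w7');snap('side','s7');plan()
a=load('w7')[0][150:330,130:390,::-1]; b=load('s7')[0][130:230,130:290,::-1]
cv2.imwrite('pics/m7.png',np.vstack([cv2.resize(a,(480,300),interpolation=cv2.INTER_CUBIC),cv2.resize(b,(480,300),interpolation=cv2.INTER_CUBIC)]))
E
```

```text
from [611.3  67.5 105.3] yaw 173.84 F [-0.6 -0.8 -6.3] w 53.3 gf 67.2 t 7.55
```

View pics/m7.png

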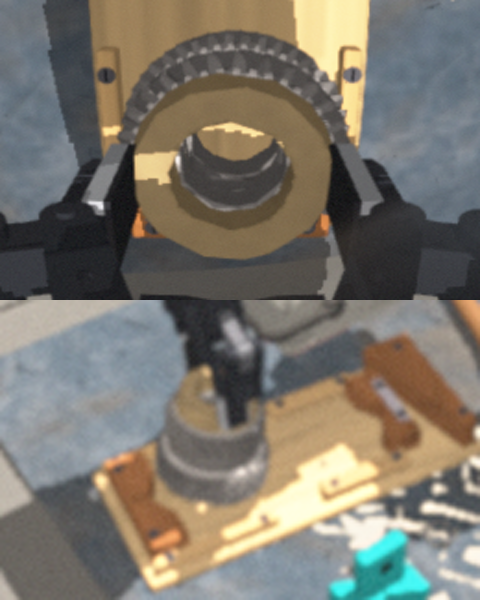

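The upper view shows the gear's foot has swung about 10° toward the vee block (+x): it landed on the block's edge, so I was too far +x. I'll quantify the tilt and correct it.

```bash
python3 - <<'E'
from h import *
# foot-edge minus ring-edge row difference vs tilt
for f,T,rows,s in [('w5',(.6115,-.1086,.0933),(153.2,195.4),0),('w6',(.622,.071,.1505),(20+258/1.9355,20+343/1.9355),0),('w7',(.6113,.0675,.1053),(150+28/1.667,150+75/1.667),0)]:
    i=load(f)[1]; th=np.radians(174); tx=np.array([np.cos(th),np.sin(th),0]); out=[]
    for ph in range(-20,21,2):
        c,q=np.cos(np.radians(ph)),np.sin(np.radians(ph))
        up=np.array([0,0,1.])*c-tx*q*-1*-1   # ph>0: top swings to -tx(+x world) => bottom to -x
        up=c*np.array([0,0,1.])-q*tx; rad=c*tx+q*np.array([0,0,1.])
        top=np.array(T)+up*.008
        a=proj(i,top+rad*.043-up*.054,True); b=proj(i,top+rad*.0305-up*.014,True); out.append((b[1]-a[1]))
    print(f,rows[1]-rows[0],np.interp(rows[1]-rows[0],out,range(-20,21,2)) if out[-1]>out[0] else np.interp(rows[1]-rows[0],out[::-1],list(range(-20,21,2))[::-1]))
E
```

```text
w5 42.20000000000002 4.959284641580497
w6 43.916300697494194 6.330634587558724
w7 28.194361127774442 -7.459255412908673
```

Emit:
{"op": "servo_tool", "data": {
  "series": "-0.004 0 0 0 6 0 1; -0.007 0 0 0 12 0 1; -0.007 0 0 0 12 0 1; -0.007 0 0 0 12 0 1"
}}

```text
clock: 7.95
position: [0.6188, 0.0666, 0.1049]
ee_rot: [-0.104, 0.054, 0.993, 0.006]
contact_force: [0.2, 0.4, -7.4]
width: 0.0538
gripper_force: 66.4
```

```bash
python3 - <<'E'
from h import *
im,i=snap('wrist','w8'); s=manip.get_state(); plan()
M=q2R(s['ee_rot']); print(np.round(M.T@np.array([0,0,-1.]),3))
# rows down centre column of ring: print saturation/val profile to find foot top & ring top
hsv=cv2.cvtColor(np.ascontiguousarray(im),cv2.COLOR_RGB2HSV)
for n in ['w7','w8']:
    h=cv2.cvtColor(np.ascontiguousarray(load(n)[0]),cv2.COLOR_RGB2HSV)
    c=h[140:235:2,245:262].mean(1).round().astype(int); print(n,[f'{140+2*k}:{a[0]},{a[1]},{a[2]}' for k,a in enumerate(c)])
E
```

```text
from [617.9  66.8 105.5] yaw 173.84 F [-0.4  0.5 -6.9] w 53.7 gf 66.4 t 8.0
[-0.208  0.     0.978]
w7 ['140:18,108,159', '142:18,109,158', '144:18,108,159', '146:18,108,158', '148:18,108,158', '150:18,108,158', '152:18,107,158', '154:18,107,158', '156:18,107,158', '158:18,107,158', '160:18,108,158', '162:18,107,158', '164:18,107,158', '166:18,107,157', '168:17,81,122', '170:13,22,81', '172:11,17,84', '174:23,17,85', '176:10,20,103', '178:11,19,130', '180:10,18,108', '182:30,17,81', '184:10,16,85', '186:11,15,88', '188:10,17,91', '190:11,17,94', '192:11,19,119', '194:15,50,117', '196:18,101,99', '198:18,104,98', '200:18,104,99', '202:18,104,103', '204:18,100,128', '206:18,99,134', '208:18,98,134', '210:18,99,133', '212:18,99,132', '214:18,100,131', '216:18,100,132', '218:18,100,132', '220:18,100,132', '222:18,100,130', '224:19,103,189', '226:22,95,244', '228:19,103,201', '230:18,107,157', '232:18,107,153', '234:17,106,153']
w8 ['140:18,106,173', '142:18,107,172', '144:18,106,172', '146:18,107,172', '148:18,107,172', '150:18,107,171', '152:18,107,172', '154:18,107,171', '156:18,107,171', '158:18,107,172', '160:18,107,172', '162:18,107,171', '164:18,107,172', '166:18,104,166', '168:15,48,104', '170:10,18,87', '172:10,18,90', '174:13,19,93', '176:10,17,120', '178:11,18,147', '180:11,18,106', '182:8,18,88', '184:12,17,92', '186:18,16,95', '188:9,16,98', '190:12,18,106', '192:10,19,130', '194:15,53,124', '196:18,100,107', '198:18,104,106', '200:19,104,107', '202:18,102,110', '204:18,99,136', '206:18,99,143', '208:18,99,143', '210:18,98,142', '212:18,100,141', '214:18,99,141', '216:18,100,141', '218:18,100,141', '220:18,98,140', '222:18,99,138', '224:18,103,145', '226:17,106,165', '228:18,106,166', '230:18,106,166', '232:18,106,166', '234:18,107,166']
```

Emit:
{"op": "servo_tool", "data": {
  "series": "-0.002 0 0.008 0 0 0 1; -0.0035 0 0.016 0 0 0 1; -0.0035 0 0.016 0 0 0 1"
}}

```text
clock: 8.3
position: [0.6168, 0.0669, 0.0887]
ee_rot: [-0.106, 0.053, 0.993, 0.006]
contact_force: [-0.8, -0.5, -6.6]
width: 0.0535
gripper_force: 66.4
```

Emit:
{"op": "servo_tool", "data": {
  "series": "-0.0008 0 0.004 0 0 0 1; -0.0008 0 0.004 0 0 0 1"
}}

```text
clock: 8.5
position: [0.6182, 0.0668, 0.0855]
ee_rot: [-0.105, 0.053, 0.993, 0.006]
contact_force: [0.4, 0.7, -7.1]
width: 0.0535
gripper_force: 66.4
```

Emit:
{"op": "servo_tool", "data": {
  "series": "-0.0008 0 0.004 0 0 0 1; -0.0008 0 0.004 0 0 0 1"
}}

```text
clock: 8.7
position: [0.6183, 0.0668, 0.0814]
ee_rot: [-0.105, 0.053, 0.993, 0.006]
contact_force: [-0.4, 1.1, -7.5]
width: 0.0535
gripper_force: 66.4
```

Emit:
{"op": "servo_tool", "data": {
  "series": "-0.0006 0 0.003 0 0 0 1; -0.0006 0 0.003 0 0 0 1"
}}

```text
clock: 8.9
position: [0.6183, 0.0669, 0.08]
ee_rot: [-0.104, 0.053, 0.993, 0.006]
contact_force: [-1.9, 0.7, 0.6]
width: 0.0538
gripper_force: 67.8
```

Emit:
{"op": "servo_tool", "data": {
  "series": "-0.002 0 -0.0004 0 0 0 1; -0.004 0 -0.0008 0 0 0 1; -0.006 0 -0.0013 0 0 0 1; -0.006 0 -0.0013 0 0 0 1"
}}

```text
clock: 9.3
position: [0.6226, 0.0665, 0.0804]
ee_rot: [-0.106, 0.053, 0.993, 0.006]
contact_force: [-5.1, 0.2, 6.7]
width: 0.0538
gripper_force: 68.8
```

Emit:
{"op": "servo_tool", "data": {
  "series": "-0.001 0 -0.0002 0 0 0 1; -0.002 0 -0.0004 0 0 0 1; -0.002 0 -0.0004 0 0 0 1"
}}

```text
clock: 9.6
position: [0.6238, 0.0664, 0.0808]
ee_rot: [-0.107, 0.053, 0.993, 0.006]
contact_force: [-7.5, 1.1, 8.7]
width: 0.0535
gripper_force: 68.8
```

Emit:
{"op": "servo_tool", "data": {
  "series": "0 0 0 0 0 0 0.5; 0 0 0 0 0 0 0; 0 0 0 0 0 0 0; 0 0 -0.01 0 0 0 0; 0 0 -0.03 0 0 0 0"
}}

```text
clock: 10.1
position: [0.6324, 0.0651, 0.1075]
ee_rot: [-0.105, 0.053, 0.993, 0.006]
contact_force: [0.5, -1.6, -0.1]
width: 0.0854
gripper_force: 0.0
```

Emit:
{"op": "servo_tool", "data": {
  "series": "0.01 0 -0.04 0 -6 0 0; 0.03 0 -0.08 0 -12 0 0; 0.03 0 -0.12 0 -12 0 0; 0.03 0 -0.12 0 -12 0 0; 0.03 0 -0.12 0 -12 0 0"
}}

```text
clock: 10.6
position: [0.6297, 0.0656, 0.2341]
ee_rot: [0.003, 0.054, 0.999, 0.0]
contact_force: [-0.6, -0.5, 0.3]
width: 0.0855
gripper_force: 0.0
```

```bash
python3 - <<'E'
from b import *
snap('wrist','w9'); plan()
i=load('w9')[1]; pr=proj(i,[.624,.066,.088],True); u,v=np.round(pr).astype(int); print(pr)
i,o=bore('w9',u,v,45)
for x in o: print(x[0],round(x[1]),np.round(x[2],1),np.round(x[3],1),np.round(onz(i,*x[2],.088,True)[:2]*1000,1))
E
```

```text
from [628.9  65.6 232.2] yaw 173.83 F [-0.8  0.5 -0.3] w 85.2 gf 0.0 t 10.65
[254.03538412 174.4914838 ]
False 6530 [253.7 173.9] [ 92.5 107.1] [623.4  65.7]
True 31 [225.3 212.5] [6.1 6.6] [661.  32.]
True 34 [283.6 212.3] [6.3 7. ] [667.2  92.1]
True 22 [212.4 206.9] [4.8 5.8] [653.4  19.5]
True 6 [244.  197.9] [2.3 3.4] [647.2  53.2]
True 8 [238.  194.4] [2.6 4.2] [642.8  47.6]
True 419 [256.7 174.3] [23.5 32. ] [624.1  68.6]
```

```bash
python3 - <<'E'
from b import *
i=load('w9')[1]
C=np.array([.5562,.0728]);th=np.radians(-5.7);ex=np.array([np.cos(th),np.sin(th)]);ey=np.array([-ex[1],ex[0]])
P=[onz(i,u,v,.034,True)[:2] for u,v in [(225.3,212.5),(283.6,212.3)]]
for p in P: print(p*1000,(p-C)@ex*1000,(p-C)@ey*1000)
d=P[1]-P[0]; print(np.degrees(np.arctan2(d[1],d[0]))-90)
def dark(f,u,v,z,h=6):
    g=cv2.cvtColor(np.ascontiguousarray(load(f)[0]),cv2.COLOR_RGB2GRAY).astype(float)[v-h:v+h+1,u-h:u+h+1]
    w=np.clip(np.percentile(g,70)-25-g,0,None); yy,xx=np.mgrid[-h:h+1,-h:h+1]; return u+(w*xx).sum()/w.sum(),v+(w*yy).sum()/w.sum()
# rail screws in w6 (z=.024)
k=load('w6')[1]
for u,v in [(175,45),(382,44),(175,161),(381,160),(168,292)]:
    q=dark('w6',round(u/1.9375+100),round(v/1.9355+20),.024); p=onz(k,*q,.024,True)[:2]; print(np.round(q,1),(p-C)@ex*1000,(p-C)@ey*1000)
E
```

```text
[680.76286352  23.96318988] 128.7974309138803 -36.22378749921197
[688.20112328  95.33884805] 129.1099002130536 35.53772481769848
-5.94947995585693
[190.   43.1] -69.11814432468745 -48.322113429320986
[297.  42.] -68.60663308464657 47.400468199262356
[190.2 103.1] -13.305455026804053 -48.496572468153424
[296.8 102.4] -12.825014990036886 47.19228733364769
[187.  170.7] 49.44219699916161 -54.13551295129602
```

Emit:
{"op": "servo_tool", "data": {
  "series": "0.107 0.109 0 0 0 0 0; 0.107 0.109 0 0 0 0 0; 0.107 0.109 0 0 0 0 0; 0.107 0.109 0 0 0 0 0; 0.107 0.109 0 0 0 0 0"
}}

```text
clock: 11.15
position: [0.5329, 0.1864, 0.2305]
ee_rot: [-0.001, 0.053, 0.999, -0.0]
contact_force: [0.1, -0.2, 0.2]
width: 0.086
gripper_force: 0.0
```

Emit:
{"op": "servo_tool", "data": {
  "series": "0.107 0.109 0.06 0 0 0 0; 0.107 0.109 0.06 0 0 0 0; 0.107 0.109 0.06 0 0 0 0; 0.107 0.109 0.06 0 0 0 0; 0.107 0.109 0.06 0 0 0 0"
}}

```text
clock: 11.65
position: [0.4385, 0.3055, 0.17]
ee_rot: [-0.001, 0.053, 0.999, -0.001]
contact_force: [0.1, -0.6, -0.4]
width: 0.0853
gripper_force: 0.0
```

```bash
python3 - <<'E'
from h import *
im,i=snap('wrist','w10'); plan()
print(proj(i,[.435,.303,.036],True))
g=cv2.cvtColor(np.ascontiguousarray(im),cv2.COLOR_RGB2GRAY)
g=cv2.resize(g[120:260,170:340],None,fx=4,fy=4,interpolation=cv2.INTER_CUBIC)
for p2,r0,r1 in [(40,60,90),(40,90,125),(40,125,200)]:
    c=cv2.HoughCircles(cv2.GaussianBlur(g,(9,9),2),cv2.HOUGH_GRADIENT,1,30,param1=80,param2=p2,minRadius=r0,maxRadius=r1)
    if c is not None: print(r0,[(round(x/4+170,1),round(y/4+120,1),round(r/4,1)) for x,y,r in c[0][:3]])
E
```

```text
from [440.1 304.9 171. ] yaw 173.88 F [ 0.7 -0.1 -0.7] w 85.2 gf 0.0 t 11.7
[251.59689853 180.98094117]
60 [(np.float32(254.1), np.float32(182.4), np.float32(19.8))]
90 [(np.float32(254.1), np.float32(180.6), np.float32(26.2))]
```

```bash
python3 - <<'E'
from h import *
def hc(f,u0,u1,v0,v1,r0,r1,p2):
    g=cv2.cvtColor(np.ascontiguousarray(load(f)[0]),cv2.COLOR_RGB2GRAY); g=cv2.resize(g[v0:v1,u0:u1],None,fx=6,fy=6,interpolation=cv2.INTER_CUBIC)
    c=cv2.HoughCircles(cv2.GaussianBlur(g,(9,9),2),cv2.HOUGH_GRADIENT,1,30,param1=60,param2=p2,minRadius=r0*6,maxRadius=r1*6)
    return [] if c is None else [(round(float(x)/6+u0-.4,1),round(float(y)/6+v0-.4,1),round(float(r)/6,1)) for x,y,r in c[0][:3]]
a=hc('w1',190,245,130,190,14,17,20); a2=hc('w1',190,245,130,190,10,13,20); print(a,a2)
i,j=load('w10')[1],load('w1')[1]
for q in [(254.1,180.6)]:
    for z in (.036,): print(onz(i,*q,z,True)*1000)
    for b in a[:1]+a2[:1]:
        print(onz(j,b[0],b[1],.036,True)*1000); p,e=tri([ray(i,*q,True),ray(j,b[0],b[1],True)]); print(p*1000,e)
E
```

```text
[(213.7, 160.8, 14.3)] [(213.3, 161.3, 11.5)]
[434.87753411 305.42193612  36.        ]
[436.14797007 306.93748928  36.        ]
[435.71980829 305.72655587  31.93468975] [np.float64(0.0004752176296360779), np.float64(0.0004752176296360471)]
[435.46751446 306.13249803  36.        ]
[435.26717557 305.56515364  34.11266732] [np.float64(0.00022278121022458638), np.float64(0.0002227812102246806)]
```

Emit:
{"op": "servo_tool", "data": {
  "series": "0.005 0 0.045 0 0 0 0.3; 0.005 0 0.09 0 0 0 0.3; 0.005 0 0.125 0 0 0 0.3; 0.005 0 0.131 0 0 0 0.3; 0.005 0 0.131 0 0 0 0.3"
}}

```text
clock: 12.2
position: [0.4357, 0.3049, 0.0404]
ee_rot: [-0.0, 0.055, 0.999, -0.0]
contact_force: [0.5, -0.1, 0.2]
width: 0.0596
gripper_force: 0.0
```

Emit:
{"op": "servo_tool", "data": {
  "series": "0 0 0.006 0 0 0 0.3; 0 0 0.012 0 0 0 0.3; 0 0 0.015 0 0 0 0.3; 0 0 0.015 0 0 0 0.3"
}}

```text
clock: 12.6
position: [0.4341, 0.306, 0.026]
ee_rot: [0.0, 0.054, 0.999, 0.0]
contact_force: [0.3, -0.4, 0.2]
width: 0.0592
gripper_force: 0.0
```

Emit:
{"op": "servo_tool", "data": {
  "series": "0 0 0.002 0 0 0 0.3; 0 0 0.003 0 0 0 0.3; 0 0 0.003 0 0 0 0.3"
}}

```text
clock: 12.9
position: [0.434, 0.306, 0.0227]
ee_rot: [-0.0, 0.054, 0.999, 0.0]
contact_force: [-0.2, 1.1, -0.2]
width: 0.0596
gripper_force: 0.0
```

Emit:
{"op": "servo_tool", "data": {
  "series": "0 0 0.002 0 0 0 0.3; 0 0 0.003 0 0 0 0.3; 0 0 0.003 0 0 0 0.3"
}}

```text
clock: 13.2
position: [0.4339, 0.3059, 0.0195]
ee_rot: [-0.0, 0.054, 0.999, -0.0]
contact_force: [-0.1, 0.6, 0.5]
width: 0.0597
gripper_force: 0.0
```

Emit:
{"op": "servo_tool", "data": {
  "series": "0 0 0.002 0 0 0 0.3; 0 0 0.003 0 0 0 0.3; 0 0 0.003 0 0 0 0.3"
}}

```text
clock: 13.5
position: [0.4341, 0.306, 0.017]
ee_rot: [0.0, 0.054, 0.999, 0.0]
contact_force: [-1.4, -0.6, 3.5]
width: 0.0596
gripper_force: 1.6
```

Emit:
{"op": "servo_tool", "data": {
  "series": "0 0 0.002 0 0 0 0.3; 0 0 0.002 0 0 0 0.3"
}}

```text
clock: 13.7
position: [0.4341, 0.306, 0.0168]
ee_rot: [0.0, 0.054, 0.999, 0.0]
contact_force: [-4.2, -1.7, 18.1]
width: 0.0595
gripper_force: 9.0
```

Emit:
{"op": "servo_tool", "data": {
  "series": "0 0 -0.006 0 0 0 0.3; 0 0 -0.006 0 0 0 0.5; 0 0 -0.006 0 0 0 1; 0 0 -0.006 0 0 0 1; 0 0 -0.006 0 0 0 1",
  "squeeze": 60
}}

```text
clock: 14.2
position: [0.4345, 0.3055, 0.022]
ee_rot: [0.001, 0.053, 0.999, -0.0]
contact_force: [-2.7, -3.6, 13.9]
width: 0.0468
gripper_force: 59.9
```

Emit:
{"op": "servo_tool", "data": {
  "series": "0 0 0 0 0 0 1; 0 0 0 0 0 0 1; 0 0 -0.01 0 0 0 1; 0 0 -0.02 0 0 0 1; 0 0 -0.02 0 0 0 1"
}}

```text
clock: 14.7
position: [0.4348, 0.3064, 0.0414]
ee_rot: [0.001, 0.054, 0.999, 0.001]
contact_force: [1.5, 0.0, -4.4]
width: 0.0463
gripper_force: 63.2
```

Emit:
{"op": "servo_tool", "data": {
  "series": "0 0 -0.04 0 0 0 1; -0.02 -0.04 -0.08 0 0 0 1; -0.042 -0.085 -0.08 0 0 0 1; -0.064 -0.13 -0.08 0 0 0 1; -0.086 -0.175 -0.08 0 0 0 1"
}}

```text
clock: 15.2
position: [0.4983, 0.1289, 0.1207]
ee_rot: [0.0, 0.053, 0.999, 0.0]
contact_force: [0.7, 0.4, -4.9]
width: 0.046
gripper_force: 65.0
```

Emit:
{"op": "servo_tool", "data": {
  "series": "-0.016 -0.03 0 0 0 0 1; -0.022 -0.045 0 0 0 0 1; -0.022 -0.045 0 0 0 0 1; -0.022 -0.045 0 0 0 0 1; -0.022 -0.045 0 0 0 0 1"
}}

```text
clock: 15.7
position: [0.5143, 0.0841, 0.1202]
ee_rot: [-0.001, 0.053, 0.999, 0.0]
contact_force: [0.2, 0.7, -4.3]
width: 0.0463
gripper_force: 65.0
```

```bash
python3 - <<'E'
from h import *
plan((.5189,.0762,.06,174.2))
E
```

```text
from [514.3  84.1 120.2] yaw 173.88 F [ 0.2  0.7 -4.3] w 46.3 gf 65.0 t 15.7
shift [-0.0055 -0.0074  0.0602] rot [ 0.  -0.1 -0.3] rows 2 q6 -76
```

Emit:
{"op": "servo_tool", "data": {
  "series": "-0.0055 -0.007 0.03 0 0 0 1; -0.0055 -0.007 0.06 0 0 0 1; -0.0055 -0.007 0.06 0 0 0 1; -0.0055 -0.007 0.06 0 0 0 1"
}}

```text
clock: 16.1
position: [0.5192, 0.0766, 0.0606]
ee_rot: [-0.001, 0.053, 0.999, 0.0]
contact_force: [0.2, 0.4, -4.3]
width: 0.0463
gripper_force: 65.0
```

```bash
python3 - <<'E'
from h import *
plan((.5189,.0762,.04,174.2))
E
```

```text
from [519.2  76.6  60.6] yaw 173.92 F [ 0.2  0.4 -4.3] w 46.3 gf 65.0 t 16.1
shift [ 0.0002 -0.0005  0.0206] rot [ 0.  -0.1 -0.3] rows 1 q6 -76
```

Emit:
{"op": "servo_tool", "data": {
  "series": "0 0 0.007 0 0 0 1; 0 0 0.014 0 0 0 1; 0 0 0.014 0 0 0 1"
}}

```text
clock: 16.4
position: [0.5194, 0.0758, 0.0465]
ee_rot: [-0.0, 0.054, 0.999, 0.0]
contact_force: [-0.3, 0.4, -4.4]
width: 0.0468
gripper_force: 64.9
```

Emit:
{"op": "servo_tool", "data": {
  "series": "0 0 0.004 0 0 0 1; 0 0 0.008 0 0 0 1; 0 0 0.008 0 0 0 1"
}}

```text
clock: 16.7
position: [0.5194, 0.0756, 0.0382]
ee_rot: [-0.001, 0.054, 0.999, -0.0]
contact_force: [-0.6, -0.1, -4.6]
width: 0.0468
gripper_force: 64.9
```

Emit:
{"op": "servo_tool", "data": {
  "series": "0 0 0.002 0 0 0 1; 0 0 0.0045 0 0 0 1; 0 0 0.0045 0 0 0 1"
}}

```text
clock: 17.0
position: [0.5201, 0.0756, 0.0342]
ee_rot: [0.0, 0.054, 0.999, 0.0]
contact_force: [0.4, 0.4, -3.5]
width: 0.0463
gripper_force: 65.0
```

Emit:
{"op": "servo_tool", "data": {
  "series": "0.001 0 0 0 0 0 1; 0.002 0 0 0 0 0 1; 0.003 0 0 0 0 0 1; 0.003 0 0 0 0 0 1"
}}

```text
clock: 17.4
position: [0.5167, 0.076, 0.0342]
ee_rot: [0.0, 0.054, 0.999, 0.0]
contact_force: [0.1, 0.0, -4.0]
width: 0.0462
gripper_force: 65.1
```

Emit:
{"op": "servo_tool", "data": {
  "series": "0.001 0 0 0 0 0 1; 0.002 0 0 0 0 0 1; 0.002 0 0 0 0 0 1"
}}

```text
clock: 17.7
position: [0.5147, 0.0762, 0.0342]
ee_rot: [0.0, 0.054, 0.999, 0.0]
contact_force: [-0.5, -0.1, -2.3]
width: 0.0466
gripper_force: 65.1
```

Emit:
{"op": "servo_tool", "data": {
  "series": "0.001 0 0 0 0 0 1; 0.002 0 0 0 0 0 1; 0.002 0 0 0 0 0 1"
}}

```text
clock: 18.0
position: [0.5128, 0.0764, 0.0342]
ee_rot: [0.0, 0.054, 0.999, 0.0]
contact_force: [-0.7, -0.1, -2.4]
width: 0.0463
gripper_force: 65.2
```

Emit:
{"op": "servo_tool", "data": {
  "series": "0.001 0 0 0 0 0 1; 0.002 0 0 0 0 0 1; 0.002 0 0 0 0 0 1"
}}

```text
clock: 18.3
position: [0.5112, 0.0766, 0.0343]
ee_rot: [0.0, 0.054, 0.999, 0.0]
contact_force: [0.1, -1.0, -3.3]
width: 0.0463
gripper_force: 65.1
```

Emit:
{"op": "servo_tool", "data": {
  "series": "0.001 0 0 0 0 0 1; 0.002 0 0 0 0 0 1; 0.002 0 0 0 0 0 1"
}}

```text
clock: 18.6
position: [0.5101, 0.0767, 0.0345]
ee_rot: [0.001, 0.054, 0.999, 0.0]
contact_force: [4.3, -1.0, -2.8]
width: 0.0465
gripper_force: 65.1
```

Emit:
{"op": "servo_tool", "data": {
  "series": "0.001 0 0 0 0 0 1; 0.0015 0 0 0 0 0 1; 0.0015 0 0 0 0 0 1"
}}

```text
clock: 18.9
position: [0.5098, 0.0768, 0.0348]
ee_rot: [0.003, 0.054, 0.999, 0.0]
contact_force: [5.2, -1.7, -2.9]
width: 0.0465
gripper_force: 65.1
```

Emit:
{"op": "servo_tool", "data": {
  "series": "-0.0025 0 0.001 0 0 0 1; -0.0025 0 0.001 0 0 0 0.5; -0.0025 0 0.001 0 0 0 0; -0.0025 0 0.001 0 0 0 0; -0.0025 0 -0.02 0 0 0 0"
}}

```text
clock: 19.4
position: [0.5062, 0.0768, 0.0519]
ee_rot: [-0.004, 0.054, 0.999, -0.0]
contact_force: [0.2, 0.7, -0.3]
width: 0.085
gripper_force: 0.0
```

Emit:
{"op": "servo_tool", "data": {
  "series": "0 0 -0.05 0 0 0 0; 0 0 -0.1 0 0 0 0; 0 0 -0.15 0 0 0 0; 0 0 -0.16 0 0 0 0; 0 0 -0.16 0 0 0 0"
}}

```text
clock: 19.9
position: [0.5103, 0.0769, 0.216]
ee_rot: [0.002, 0.054, 0.999, 0.0]
contact_force: [0.6, 0.8, -0.8]
width: 0.0855
gripper_force: 0.0
```

```bash
python3 - <<'E'
from h import *
im,i=snap('wrist','w11'); plan((.59,.32,.22,162),)
print('exp',proj(i,[.5115,.0766,.048],True),proj(i,[.624,.067,.09],True))
g=cv2.cvtColor(np.ascontiguousarray(im),cv2.COLOR_RGB2GRAY)
g=cv2.resize(g[110:250,170:340],None,fx=4,fy=4,interpolation=cv2.INTER_CUBIC)
for r0,r1 in [(50,75),(80,105),(105,160)]:
    c=cv2.HoughCircles(cv2.GaussianBlur(g,(9,9),2),cv2.HOUGH_GRADIENT,1,30,param1=60,param2=25,minRadius=r0,maxRadius=r1)
    if c is not None:
        for x,y,r in c[0][:2]: q=(x/4+170,y/4+110); print(np.round(q,1),r/4,onz(i,*q,.048,True)*1000)
cv2.imwrite('pics/w11c.png',cv2.resize(im[60:320,100:420,::-1],(738,600),interpolation=cv2.INTER_CUBIC))
E
```

```text
from [509.   76.8 213.8] yaw 173.84 F [ 0.2 -0.7 -0.2] w 85.4 gf 0.0 t 19.95
shift [-0.0545  0.2505 -0.0063] rot [-0.  -0.1 11.8] rows 6 q6 -44
exp [254.16480117 176.30072633] [256.51754175 287.63713044]
[255.6 169.1] 15.525 [503.84794797  78.9951331   48.        ]
```

View pics/w11c.png

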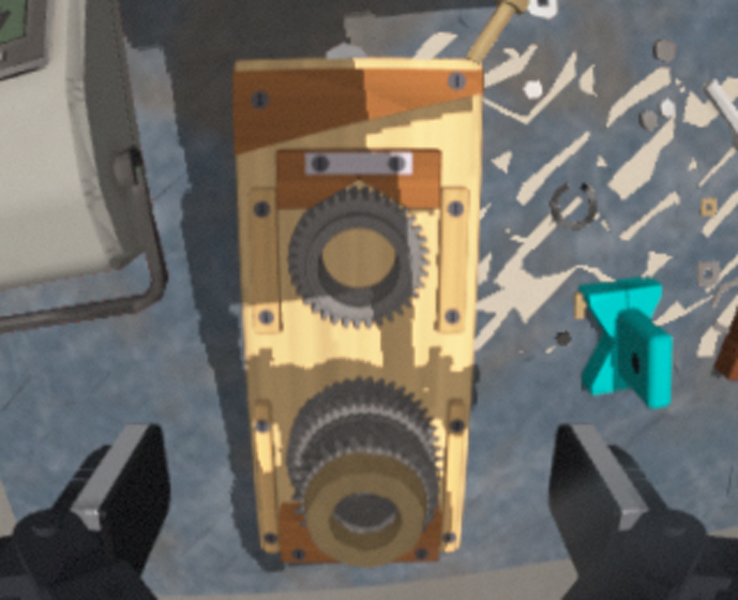

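The crop (scale 2.306, offset (100,60)) shows both gears in their bays: small gear rim centre about (360,257), big gear cone centre about (366,508). Narrow-rail screws are at (261,209),(455,208),(265,317),(452,316), block screws at (298,553),(420,553), abutment screws at (260,99),(457,81), and the slot between abutment and jaw is clear.

```bash
python3 - <<'E'
from h import *
i=load('w11')[1]; P=lambda u,v,z: onz(i,u/2.306+100-.3,v/2.308+60-.3,z,True)[:2]
S=np.array([P(u,v,.024) for u,v in [(261,209),(455,208),(265,317),(452,316)]])
mid=S.mean(0); a=(S[1]-S[0]+S[3]-S[2]); th=np.arctan2(a[1],a[0])-np.pi/2; b=S[2]+S[3]-S[0]-S[1]; th2=np.arctan2(b[1],b[0])
W=np.array([P(u,v,.024) for u,v in [(262,427),(456,427),(270,538),(449,538)]])
b2=W.mean(0)-mid; th3=np.arctan2(b2[1],b2[0]); print(np.degrees([th,th2,th3]),mid,W.mean(0),np.linalg.norm(b2)*1000,'expect 129')
t=th3; ex=np.array([np.cos(t),np.sin(t)]);ey=np.array([-ex[1],ex[0]])
C=(mid+.042*ex + W.mean(0)-.087*ex)/2; print('C',C)
f=lambda p:(((p-C)@ex*1000).round(1),((p-C)@ey*1000).round(1))
for n,u,v,z in [('small rim',360,257.5,.034),('small hub',357,257,.048),('big foot L',288,450,.036),('big cone',366,508,.085),('cone58',366,508,.078),('jaw s1',319,163,.034),('jaw s2',397,163,.034),('blk',298,553,.034),('blk',420,553,.034),('abut',260,99,.042),('abut',457,81,.042),('abut edge L',238,153,.042),('abut edge R',478,95,.042),('big foot top',366,378,.036),('jaw back',360,150,.034)]:
    p=P(u,v,z); print(n,(p*1000).round(1),*f(p))
E
```

```text
[-5.8526789  -5.91402165 -5.91635227] [0.51442932 0.07720911] [0.64258272 0.06392878] 128.8396754166473 expect 129
C [0.55612587 0.07288816]
small rim [509.4  78.6] -47.1 0.9
small hub [505.8  77.6] -50.5 -0.5
big foot L [608.6  29.4] 56.7 -37.9
big cone [617.2  69.8] 61.1 3.2
cone58 [621.9  69.4] 65.8 3.3
jaw s1 [461.8  64.4] -92.9 -18.2
jaw s2 [465.8 100.8] -92.8 18.5
blk [679.3  24. ] 127.5 -35.9
blk [686.9  94.8] 127.8 35.3
abut [428.4  41.5] -123.8 -44.4
abut [429.8 131.5] -131.7 45.3
abut edge L [451.9  28.2] -99.1 -55.2
abut edge R [437.  140.6] -125.5 55.1
big foot top [571.3  75. ] 14.9 3.7
jaw back [457.8  84.2] -98.9 1.1
```

Emit:
{"op": "servo_tool", "data": {
  "series": "-0.07 0.123 -0.006 0 0 0 0; -0.07 0.123 -0.006 0 0 0 0; -0.07 0.123 -0.006 0 0 0 0; -0.07 0.123 -0.006 0 0 0 0"
}}

```text
clock: 20.35
position: [0.5938, 0.1953, 0.216]
ee_rot: [-0.002, 0.052, 0.999, 0.001]
contact_force: [0.7, -0.6, 0.2]
width: 0.0855
gripper_force: 0.0
```

Emit:
{"op": "servo_tool", "data": {
  "series": "-0.068 0.123 0 0 0 12 0; -0.068 0.123 0 0 0 12 0; -0.068 0.123 0 0 0 12 0; -0.068 0.123 0 0 0 12 0; -0.068 0.123 0 0 0 12 0"
}}

```text
clock: 20.85
position: [0.672, 0.306, 0.2161]
ee_rot: [-0.003, 0.157, 0.988, -0.002]
contact_force: [-0.2, -0.1, -0.1]
width: 0.0855
gripper_force: 0.0
```

```bash
python3 - <<'E'
from h import *
im,i=snap('wrist','w12'); plan()
print(proj(i,[.602,.33,.03],True))
hsv=cv2.cvtColor(np.ascontiguousarray(im),cv2.COLOR_RGB2HSV)
m=((hsv[...,0]<16)&(hsv[...,1]>90)&(hsv[...,2]>25)).astype(np.uint8)
m=cv2.morphologyEx(m,cv2.MORPH_CLOSE,np.ones((3,3),np.uint8))
cs,_=cv2.findContours(m,0,2)
for c in sorted(cs,key=cv2.contourArea)[-3:]: print(cv2.contourArea(c),cv2.minAreaRect(c))
E
```

```text
from [671.9 305.3 217.3] yaw 161.84 F [0.1 0.  0.6] w 85.6 gf 0.0 t 20.9
[256.24262354 107.02992141]
1075.0 ((90.23196411132812, 234.60308837890625), (26.708040237426758, 56.28791427612305), 68.96248626708984)
1379.0 ((249.40406799316406, 105.00860595703125), (52.83910369873047, 37.14052963256836), 1.2188752889633179)
2416.0 ((47.599998474121094, 71.20000457763672), (51.87677764892578, 84.9705810546875), 63.43495178222656)
```

```bash
python3 - <<'E'
from h import *
i=load('w12')[1]; p=onz(i,249.4,105.,.022,True); print(p, onz(i,249.4,105.,.07,True))
j=load('side0')[1]; print(proj(j,[p[0],p[1],.07]),proj(j,[p[0],p[1],.0]))
plan((p[0],p[1],.14,160.6),(p[0],p[1],.045,160.6))
E
```

```text
[0.59742314 0.3234573  0.022     ] [0.59816768 0.32449035 0.07      ]
[277.88936725 253.33861935] [275.80237536 270.83755352]
from [671.9 305.3 217.3] yaw 161.84 F [0.1 0.  0.6] w 85.6 gf 0.0 t 20.9
shift [ 0.076  -0.0056  0.0776] rot [-0.2 -0.3  1.2] rows 3 q6 -42
shift [0.    0.    0.095] rot [0. 0. 0.] rows 2 q6 -42
```

Emit:
{"op": "servo_tool", "data": {
  "series": "0.045 -0.003 0 0 0 0 0; 0.076 -0.0055 0.04 0 0 1.2 0; 0.076 -0.0055 0.08 0 0 1.2 0; 0.076 -0.0055 0.08 0 0 1.2 0; 0.076 -0.0055 0.08 0 0 1.2 0"
}}

```text
clock: 21.4
position: [0.5992, 0.3236, 0.1404]
ee_rot: [-0.0, 0.169, 0.986, -0.001]
contact_force: [0.6, 0.4, 0.0]
width: 0.0856
gripper_force: 0.0
```

```bash
python3 - <<'E'
from h import *
plan((.5976,.3237,.038,160.6))
E
```

```text
from [599.2 323.6 140.4] yaw 160.58 F [0.6 0.4 0. ] w 85.6 gf 0.0 t 21.4
shift [ 0.0015 -0.0003  0.1024] rot [-0.1 -0.  -0. ] rows 3 q6 -42
```

Emit:
{"op": "servo_tool", "data": {
  "series": "0.0015 0 0.045 0 0 0 0; 0.0015 0 0.085 0 0 0 0; 0.0015 0 0.102 0 0 0 0; 0.0015 0 0.102 0 0 0 0; 0.0015 0 0.102 0 0 0 0.5",
  "squeeze": 50
}}

```text
clock: 21.9
position: [0.6005, 0.3256, 0.0405]
ee_rot: [0.002, 0.169, 0.986, 0.001]
contact_force: [0.1, 0.2, 0.9]
width: 0.0736
gripper_force: 0.0
```

Emit:
{"op": "servo_tool", "data": {
  "series": "0 0 0 0 0 0 1; 0 0 0 0 0 0 1; 0 0 0 0 0 0 1; 0 0 0 0 0 0 1; 0 0 0 0 0 0 1"
}}

```text
clock: 22.4
position: [0.5997, 0.3258, 0.0406]
ee_rot: [0.002, 0.168, 0.986, 0.001]
contact_force: [0.2, -0.9, 5.3]
width: 0.0396
gripper_force: 51.6
```

Emit:
{"op": "servo_tool", "data": {
  "series": "0 0 -0.02 0 0 0 1; 0 0 -0.04 0 0 0 1; 0 0 -0.08 0 0 0 1; 0 0 -0.1 0 0 0 1; 0 0 -0.1 0 0 0 1"
}}

```text
clock: 22.9
position: [0.6004, 0.3266, 0.1425]
ee_rot: [0.004, 0.168, 0.986, 0.002]
contact_force: [0.3, 1.4, -2.0]
width: 0.0387
gripper_force: 50.8
```

```bash
python3 - <<'E'
from h import *
C=np.array([.5561,.0729]);t=np.radians(-5.91); p=C+.0072*np.array([np.cos(t),np.sin(t)]); print(p)
plan((*p,.14,174.1))
E
```

```text
[0.56326173 0.07215864]
from [600.4 326.6 142.5] yaw 160.65 F [ 0.3  1.4 -2. ] w 38.7 gf 50.8 t 22.9
shift [-0.0493 -0.2524  0.0013] rot [  0.3   0.4 -13.5] rows 6 q6 -77
```

Emit:
{"op": "servo_tool", "data": {
  "series": "-0.01 -0.04 -0.015 0 0 0 1; -0.02 -0.083 -0.015 0 0 0 1; -0.025 -0.126 -0.015 0 0 0 1; -0.025 -0.126 -0.015 0 0 0 1"
}}

```text
clock: 23.3
position: [0.5772, 0.1932, 0.1515]
ee_rot: [-0.002, 0.17, 0.985, -0.002]
contact_force: [0.7, 1.5, -1.5]
width: 0.0388
gripper_force: 51.1
```

Emit:
{"op": "servo_tool", "data": {
  "series": "-0.01 -0.04 0 0 0 -5 1; -0.02 -0.083 0 0 0 -10 1; -0.025 -0.126 0 0 0 -13.5 1; -0.025 -0.126 0 0 0 -13.5 1; -0.025 -0.126 0 0 0 -13.5 1"
}}

```text
clock: 23.8
position: [0.5612, 0.0709, 0.1521]
ee_rot: [-0.001, 0.052, 0.999, 0.0]
contact_force: [-0.0, 0.6, -1.6]
width: 0.0389
gripper_force: 51.5
```

```bash
python3 - <<'E'
from h import *
C=np.array([.5561,.0729]);t=np.radians(-5.91); p=C+.0085*np.array([np.cos(t),np.sin(t)])
plan((*p,.10,174.1))
im,i=snap('wrist','w13')
cv2.imwrite('pics/w13c.png',cv2.resize(im[60:320,100:420,::-1],(738,600),interpolation=cv2.INTER_CUBIC))
E
```

```text
from [561.2  70.9 152.1] yaw 173.98 F [-0.   0.6 -1.6] w 38.9 gf 51.5 t 23.8
shift [-0.0033  0.0015  0.0521] rot [ 0.1 -0.1 -0.1] rows 2 q6 -77
```

Emit:
{"op": "servo_tool", "data": {
  "series": "-0.0033 0.0015 0.025 0 0 0 1; -0.0033 0.0015 0.052 0 0 0 1; -0.0033 0.0015 0.06 0 0 0 1; -0.0033 0.0015 0.06 0 0 0 1"
}}

```text
clock: 24.25
position: [0.5641, 0.0736, 0.0915]
ee_rot: [-0.002, 0.05, 0.999, 0.0]
contact_force: [0.3, 0.6, -2.0]
width: 0.0388
gripper_force: 51.5
```

```bash
python3 - <<'E'
from h import *
C=np.array([.5561,.0729]);t=np.radians(-5.91); p=C+.0085*np.array([np.cos(t),np.sin(t)])
plan((*p,.07,174.1))
E
```

```text
from [564.1  73.6  91.5] yaw 174.22 F [ 0.3  0.6 -2. ] w 38.8 gf 51.5 t 24.25
shift [-0.0007 -0.0015  0.0215] rot [ 0.  -0.2  0.1] rows 1 q6 -77
```

Emit:
{"op": "servo_tool", "data": {
  "series": "-0.0005 -0.0015 0.01 0 0 0 1; -0.0005 -0.0015 0.02 0 0 0 1; -0.0005 -0.0015 0.02 0 0 0 1"
}}

```text
clock: 24.55
position: [0.5647, 0.0708, 0.0722]
ee_rot: [-0.001, 0.051, 0.999, 0.0]
contact_force: [0.2, -0.2, -1.3]
width: 0.0389
gripper_force: 51.5
```

Emit:
{"op": "servo_tool", "data": {
  "series": "0 0 0.006 0 0 0 1; 0 0 0.012 0 0 0 1; 0 0 0.012 0 0 0 1"
}}

```text
clock: 24.85
position: [0.565, 0.0706, 0.0604]
ee_rot: [-0.001, 0.051, 0.999, -0.0]
contact_force: [0.5, 0.4, -1.6]
width: 0.0392
gripper_force: 51.5
```

Emit:
{"op": "servo_tool", "data": {
  "series": "0 0 0.004 0 0 0 1; 0 0 0.007 0 0 0 1; 0 0 0.007 0 0 0 1"
}}

```text
clock: 25.15
position: [0.5652, 0.0707, 0.0537]
ee_rot: [-0.0, 0.051, 0.999, 0.0]
contact_force: [-0.4, -0.9, -1.4]
width: 0.0392
gripper_force: 51.5
```

Emit:
{"op": "servo_tool", "data": {
  "series": "0 0 0.001 0 0 0 1; 0 0 0.002 0 0 0 1; 0 0 0.002 0 0 0 1"
}}

```text
clock: 25.45
position: [0.5657, 0.0707, 0.0527]
ee_rot: [0.0, 0.051, 0.999, 0.0]
contact_force: [-1.6, -1.2, 2.7]
width: 0.0392
gripper_force: 51.7
```

Emit:
{"op": "servo_tool", "data": {
  "series": "-0.0015 0 0 0 0 0 1; -0.003 0 0 0 0 0 1; -0.0045 0 0 0 0 0 1; -0.0045 0 0 0 0 0 1"
}}

```text
clock: 25.85
position: [0.5668, 0.0706, 0.0528]
ee_rot: [-0.003, 0.051, 0.999, 0.0]
contact_force: [-7.7, 0.8, 10.6]
width: 0.039
gripper_force: 52.9
```

Emit:
{"op": "servo_tool", "data": {
  "series": "-0.001 0 0 0 0 0 1; -0.002 0 0 0 0 0 1; -0.002 0 0 0 0 0 1"
}}

```text
clock: 26.15
position: [0.5675, 0.0706, 0.0528]
ee_rot: [-0.004, 0.051, 0.999, 0.0]
contact_force: [-10.1, 0.3, 13.4]
width: 0.0393
gripper_force: 53.2
```

Emit:
{"op": "servo_tool", "data": {
  "series": "0.004 0 0 0 0 0 1; 0.004 0 0 0 0 0 0.6; 0.004 0 0 0 0 0 0.3; 0.004 0 -0.01 0 0 0 0.2; 0.004 0 -0.03 0 0 0 0.2"
}}

```text
clock: 26.65
position: [0.5675, 0.0704, 0.0813]
ee_rot: [-0.001, 0.051, 0.999, -0.0]
contact_force: [0.0, 0.2, -0.5]
width: 0.0684
gripper_force: 0.0
```

Emit:
{"op": "servo_tool", "data": {
  "series": "0 0 -0.05 0 0 0 0; 0 0 -0.1 0 0 0 0; 0 0 -0.15 0 0 0 0; 0 0 -0.15 0 0 0 0; 0 0 -0.15 0 0 0 0"
}}

```text
clock: 27.15
position: [0.5693, 0.0704, 0.2343]
ee_rot: [0.002, 0.051, 0.999, 0.0]
contact_force: [0.4, -0.0, -0.8]
width: 0.0855
gripper_force: 0.0
```

```bash
python3 - <<'E'
from h import *
im,i=snap('wrist','w14')
# wedge: board centre & axis
s1,s2=np.array([486.6,460.])/1e3,np.array([494.5,441.4])/1e3; d=s1-s2; a=np.degrees(np.arctan2(d[1],d[0])); print('wedge y dir',a,'theta',a+90)
print((s1+s2)/2)
plan((.52,.27,.23,174),(.4905,.4507,.17,203))
E
```

```text
wedge y dir 113.01244503630363 theta 203.01244503630363
[0.49055 0.4507 ]
from [568.1  70.4 232.4] yaw 174.13 F [ 0.7 -0.4 -0.3] w 85.4 gf 0.0 t 27.2
shift [0.0682 0.1936 0.0023] rot [0.  0.  0.1] rows 5 q6 -57
shift [0.0482 0.1766 0.06  ] rot [  0.   0. -29.] rows 4 q6 -70
```

Emit:
{"op": "servo_tool", "data": {
  "series": "0.03 0.045 0 0 0 0 0; 0.05 0.09 0 0 0 0 0; 0.06 0.135 0 0 0 0 0; 0.068 0.18 0 0 0 0 0; 0.068 0.194 0 0 0 0 0"
}}

```text
clock: 27.7
position: [0.5182, 0.2742, 0.2299]
ee_rot: [-0.002, 0.049, 0.999, 0.0]
contact_force: [-0.2, -0.5, 0.8]
width: 0.0851
gripper_force: 0.0
```

Emit:
{"op": "servo_tool", "data": {
  "series": "0.012 0.044 0 0 0 -8 0; 0.024 0.088 0.02 0 0 -16 0; 0.036 0.132 0.04 0 0 -24 0; 0.048 0.177 0.06 0 0 -29 0; 0.048 0.177 0.06 0 0 -29 0"
}}

```text
clock: 28.2
position: [0.4872, 0.4547, 0.1662]
ee_rot: [-0.004, -0.203, 0.979, -0.001]
contact_force: [0.1, -0.1, -0.8]
width: 0.0853
gripper_force: 0.0
```

```bash
python3 - <<'E'
from h import *
j=load('w1')[1]
for u,v in [(168,22),(195,24),(222,20)]: print('motor',onz(j,u,v,0.03,True))
im,i=snap('wrist','w15'); plan((.4905,.4507,.04,203))
for p in [(.4866,.460,.06),(.4945,.4414,.06)]:
    u,v=np.round(proj(i,p,True)).astype(int); h=7
    g=cv2.cvtColor(np.ascontiguousarray(im),cv2.COLOR_RGB2GRAY).astype(float)[v-h:v+h+1,u-h:u+h+1]; w=np.clip(np.percentile(g,60)-30-g,0,None); yy,xx=np.mgrid[-h:h+1,-h:h+1]; q=(u+(w*xx).sum()/w.sum(),v+(w*yy).sum()/w.sum()); print(u,v,np.round(q,1),onz(i,*q,.06,True)*1000, w.sum())
E
```

```text
motor [0.36414006 0.5390723  0.03      ]
motor [0.40899726 0.53088894 0.03      ]
motor [0.45216003 0.53482629 0.03      ]
from [488.4 452.3 167.7] yaw -156.68 F [-0.6 -0.7 -0.2] w 85.4 gf 0.0 t 28.25
shift [-0.0022 -0.0021  0.1277] rot [-0.1 -0.4  0.3] rows 3 q6 -70
260 194 [259.3 194.8] [487.33935075 459.34119111  60.        ] 4211.0
237 194 [236.2 194.7] [495.28582255 440.85082096  60.        ] 4173.0
```

Emit:
{"op": "servo_tool", "data": {
  "series": "-0.002 -0.003 0.045 0 0 0 0; -0.002 -0.003 0.09 0 0 0 0; -0.002 -0.003 0.125 0 0 0 0; -0.002 -0.003 0.134 0 0 0 0; -0.002 -0.003 0.134 0 0 0 0.4",
  "squeeze": 80
}}

```text
clock: 28.75
position: [0.4934, 0.4475, 0.0368]
ee_rot: [-0.002, -0.2, 0.98, -0.001]
contact_force: [0.2, -0.2, -0.5]
width: 0.0728
gripper_force: 0.0
```

Emit:
{"op": "servo_tool", "data": {
  "series": "0 0 0 0 0 0 1; 0 0 0 0 0 0 1; 0 0 0 0 0 0 1; 0 0 0 0 0 0 1; 0 0 0 0 0 0 1"
}}

```text
clock: 29.25
position: [0.4955, 0.4506, 0.0412]
ee_rot: [0.003, -0.201, 0.98, 0.001]
contact_force: [1.2, -0.9, 6.5]
width: 0.0382
gripper_force: 81.3
```

Emit:
{"op": "servo_tool", "data": {
  "series": "0 0 -0.02 0 0 0 1; 0 0 -0.06 0 0 0 1; 0 0 -0.1 0 0 0 1; 0 0 -0.1 0 0 0 1; 0 0 -0.1 0 0 0 1"
}}

```text
clock: 29.75
position: [0.4938, 0.4498, 0.1399]
ee_rot: [0.001, -0.201, 0.98, 0.001]
contact_force: [-0.3, 0.3, -1.8]
width: 0.038
gripper_force: 80.6
```

```bash
python3 - <<'E'
from h import *
plan((.474,.31,.14,189),(.4535,.1648,.14,174.1))
E
```

```text
from [493.8 449.8 139.9] yaw -156.85 F [-0.3  0.3 -1.8] w 38.0 gf 80.6 t 29.75
shift [ 0.0732 -0.1207 -0.0004] rot [ 0.1  0.2 14.1] rows 3 q6 -66
shift [ 0.043  -0.1402  0.    ] rot [ 0.   0.  14.9] rows 3 q6 -64
```

Emit:
{"op": "servo_tool", "data": {
  "series": "0.02 -0.035 0 0 0 4 1; 0.045 -0.075 0 0 0 9 1; 0.073 -0.121 0 0 0 14 1; 0.073 -0.121 0 0 0 14 1"
}}

```text
clock: 30.15
position: [0.47, 0.3033, 0.1359]
ee_rot: [-0.004, -0.078, 0.997, -0.003]
contact_force: [-0.2, 0.0, -2.3]
width: 0.0381
gripper_force: 81.0
```

Emit:
{"op": "servo_tool", "data": {
  "series": "0.013 -0.04 0 0 0 5 1; 0.027 -0.085 0 0 0 10 1; 0.043 -0.13 0 0 0 15 1; 0.043 -0.14 0 0 0 15 1; 0.043 -0.14 0 0 0 15 1"
}}

```text
clock: 30.65
position: [0.4532, 0.1633, 0.1374]
ee_rot: [-0.001, 0.052, 0.999, -0.0]
contact_force: [0.0, 1.0, -0.8]
width: 0.038
gripper_force: 81.3
```

```bash
python3 - <<'E'
from h import *
plan((.4535,.1648,.075,174.1))
im,i=snap('wrist','w16')
for p in [(.4535,.1648,.12)]: print(proj(i,p,True))
cv2.imwrite('pics/w16c.png',cv2.resize(im[60:320,100:420,::-1],(738,600),interpolation=cv2.INTER_CUBIC))
E
```

```text
from [453.2 163.3 137.4] yaw 174.02 F [ 0.   1.  -0.8] w 38.0 gf 81.3 t 30.65
shift [-0.0002  0.0016  0.0624] rot [-0.  -0.1 -0.1] rows 2 q6 -64
[256.17074552 235.77874923]
```

View pics/w16c.png

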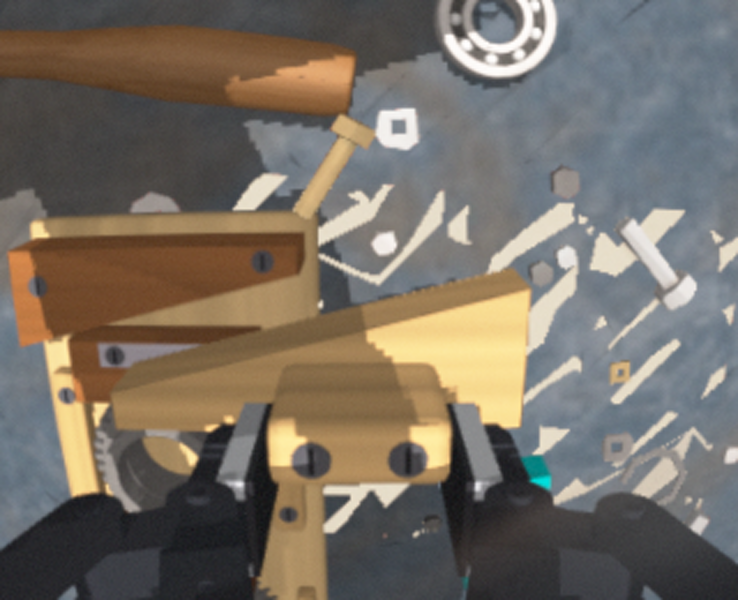

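The crop shows the wedge held level, thin end toward the slot (left), board screws at (310,461),(407,461), and the wooden pin at (335,165) clear of the path.

```bash
python3 - <<'E'
from h import *
i=load('w16')[1]; P=lambda u,v,z: onz(i,u/2.306+100-.3,v/2.308+60-.3,z,True)[:2]
C=np.array([.5561,.0729]);t=np.radians(-5.91);ex=np.array([np.cos(t),np.sin(t)]);ey=np.array([-ex[1],ex[0]])
f=lambda p:np.round([(p-C)@ex*1000,(p-C)@ey*1000],1)
T=np.array([.4532,.1633]); print('tcp',f(T))
for z in (.155,.160):
    a,b=P(310,461,z),P(407,461,z); d=b-a; print(z,f(a),f(b),'mid',f((a+b)/2),'len',np.linalg.norm(d)*1000,'yaw',np.degrees(np.arctan2(d[1],d[0]))-90)
# pin
for u,v in [(310,200),(350,130)]: print('pin',f(P(u,v,.01)))
for u,v in [(20,340),(300,270)]: print('abut edge',f(P(u,v,.042)))
E
```

```text
tcp [-111.7   79.3]
0.155 [-115.3   70.3] [-115.3   90.3] mid [-115.3   80.3] len 20.020162855771318 yaw -5.956309606502288
0.16 [-118.1   70.7] [-118.1   89.9] mid [-118.1   80.3] len 19.21229716925796 yaw -5.956309606502288
pin [-149.1   61. ]
pin [-176.6   76.9]
abut edge [-101.   -55.3]
abut edge [-128.3   59.3]
```

Emit:
{"op": "servo_tool", "data": {
  "series": "-0.0007 0.002 0.035 0 0 0 1; -0.0007 0.002 0.07 0 0 0 1; -0.0007 0.002 0.076 0 0 0 1; -0.0007 0.002 0.076 0 0 0 1; -0.0007 0.002 0.076 0 0 0 1"
}}

```text
clock: 31.2
position: [0.4557, 0.1674, 0.063]
ee_rot: [0.001, 0.051, 0.999, 0.0]
contact_force: [0.7, -0.2, -1.1]
width: 0.0379
gripper_force: 81.4
```

Emit:
{"op": "servo_tool", "data": {
  "series": "0 0 0.003 0 0 0 1; 0 0 0.005 0 0 0 1; 0 0 0.005 0 0 0 1"
}}

```text
clock: 31.5
position: [0.4548, 0.1664, 0.0576]
ee_rot: [0.0, 0.051, 0.999, 0.0]
contact_force: [-0.5, -0.2, -2.1]
width: 0.0381
gripper_force: 81.4
```

Emit:
{"op": "servo_tool", "data": {
  "series": "0 0 0.002 0 0 0 1; 0 0 0.003 0 0 0 1; 0 0 0.003 0 0 0 1"
}}

```text
clock: 31.8
position: [0.4545, 0.1662, 0.0541]
ee_rot: [-0.0, 0.051, 0.999, 0.0]
contact_force: [0.2, 0.3, -1.9]
width: 0.0384
gripper_force: 81.4
```

Emit:
{"op": "servo_tool", "data": {
  "series": "0 0 0.001 0 0 0 1; 0 0 0.002 0 0 0 1; 0 0 0.002 0 0 0 1"
}}

```text
clock: 32.1
position: [0.4549, 0.1664, 0.0532]
ee_rot: [0.0, 0.051, 0.999, 0.0]
contact_force: [-2.5, -1.1, 7.8]
width: 0.038
gripper_force: 82.4
```

Emit:
{"op": "servo_tool", "data": {
  "series": "-0.0004 -0.005 -0.001 0 0 0 1; -0.0008 -0.01 -0.001 0 0 0 1; -0.0012 -0.015 -0.001 0 0 0 1; -0.0016 -0.02 -0.001 0 0 0 1; -0.0016 -0.02 -0.001 0 0 0 1"
}}

```text
clock: 32.6
position: [0.455, 0.1455, 0.0532]
ee_rot: [0.001, 0.051, 0.999, -0.0]
contact_force: [1.9, -1.5, -0.8]
width: 0.0381
gripper_force: 81.5
```

Emit:
{"op": "servo_tool", "data": {
  "series": "-0.0005 -0.004 0 0 0 0 1; -0.001 -0.008 0 0 0 0 1; -0.001 -0.008 0 0 0 0 1"
}}

```text
clock: 32.9
position: [0.4559, 0.1389, 0.0534]
ee_rot: [0.001, 0.052, 0.999, 0.001]
contact_force: [2.2, 3.1, -1.4]
width: 0.0382
gripper_force: 81.4
```

Emit:
{"op": "servo_tool", "data": {
  "series": "-0.0006 -0.003 0 0 0 0 1; -0.0012 -0.006 0 0 0 0 1; -0.0018 -0.009 0 0 0 0 1; -0.0025 -0.012 0 0 0 0 1; -0.0025 -0.012 0 0 0 0 1"
}}

```text
clock: 33.4
position: [0.4576, 0.1272, 0.0536]
ee_rot: [0.002, 0.052, 0.999, 0.002]
contact_force: [4.0, 4.7, -1.2]
width: 0.038
gripper_force: 81.4
```

Emit:
{"op": "servo_tool", "data": {
  "series": "-0.0007 -0.003 0 0 0 0 1; -0.0015 -0.006 0 0 0 0 1; -0.0022 -0.009 0 0 0 0 1; -0.003 -0.012 0 0 0 0 1; -0.003 -0.012 0 0 0 0 1"
}}

```text
clock: 33.9
position: [0.4593, 0.1157, 0.0537]
ee_rot: [0.002, 0.054, 0.999, 0.003]
contact_force: [3.6, 7.9, -0.5]
width: 0.0378
gripper_force: 81.5
```

Emit:
{"op": "servo_tool", "data": {
  "series": "-0.0007 -0.003 0 0 0 0 1; -0.0015 -0.006 0 0 0 0 1; -0.0022 -0.009 0 0 0 0 1; -0.003 -0.012 0 0 0 0 1; -0.003 -0.012 0 0 0 0 1"
}}

```text
clock: 34.4
position: [0.4609, 0.1041, 0.0537]
ee_rot: [0.002, 0.054, 0.999, 0.003]
contact_force: [3.0, 8.5, 0.7]
width: 0.0379
gripper_force: 81.6
```

Emit:
{"op": "servo_tool", "data": {
  "series": "-0.0007 -0.003 0 0 0 0 1; -0.0012 -0.005 0 0 0 0 1; -0.0012 -0.005 0 0 0 0 1"
}}

```text
clock: 34.7
position: [0.4614, 0.1006, 0.0539]
ee_rot: [0.001, 0.055, 0.998, 0.005]
contact_force: [3.1, 14.4, 1.9]
width: 0.038
gripper_force: 81.9
```

Emit:
{"op": "servo_tool", "data": {
  "series": "-0.0007 -0.003 0 0 0 0 1; -0.0012 -0.005 0 0 0 0 1; -0.0012 -0.005 0 0 0 0 1"
}}

```text
clock: 35.0
position: [0.4617, 0.0984, 0.0542]
ee_rot: [0.001, 0.056, 0.998, 0.007]
contact_force: [1.3, 25.4, 3.8]
width: 0.0381
gripper_force: 82.2
```

Emit:
{"op": "servo_tool", "data": {
  "series": "-0.0005 -0.003 0 0 0 0 1; -0.0005 -0.005 0 0 0 0 1; -0.0005 -0.005 0 0 0 0 1"
}}

```text
clock: 35.3
position: [0.4619, 0.0966, 0.0546]
ee_rot: [0.001, 0.057, 0.998, 0.01]
contact_force: [1.9, 36.4, 6.1]
width: 0.0378
gripper_force: 82.5
```

Emit:
{"op": "servo_tool", "data": {
  "series": "0 0.003 0 0 0 0 1; 0 0.007 0 0 0 0 1; 0 0.01 0 0 0 0 1; 0 0.01 0 0 0 0 1"
}}

```text
clock: 35.7
position: [0.4619, 0.0975, 0.0542]
ee_rot: [0.001, 0.053, 0.999, 0.001]
contact_force: [-0.3, 3.5, 7.6]
width: 0.038
gripper_force: 83.1
```

Emit:
{"op": "servo_tool", "data": {
  "series": "0 -0.005 0 0 0 0 1; 0 -0.01 0 0 0 0 1; 0 -0.011 0 0 0 0 1; 0 -0.011 0 0 0 0 1"
}}

```text
clock: 36.1
position: [0.462, 0.0957, 0.0545]
ee_rot: [0.002, 0.057, 0.998, 0.011]
contact_force: [2.2, 37.9, 4.2]
width: 0.0379
gripper_force: 82.6
```

Emit:
{"op": "servo_tool", "data": {
  "series": "0 0.005 0 0 0 0 1; 0 0.011 0 0 0 0 1; 0 0.012 0 0 0 0 1; 0 0.012 0 0 0 0 1"
}}

```text
clock: 36.5
position: [0.462, 0.0971, 0.0541]
ee_rot: [0.0, 0.053, 0.999, 0.0]
contact_force: [-0.4, -1.6, 7.1]
width: 0.0382
gripper_force: 83.5
```

Emit:
{"op": "servo_tool", "data": {
  "series": "0 0 0 0 0 0 0.6; 0 0 0 0 0 0 0.2; 0 0 0 0 0 0 0.2; 0 0 -0.015 0 0 0 0.2; 0 0 -0.04 0 0 0 0.2"
}}

```text
clock: 37.0
position: [0.4593, 0.0969, 0.0919]
ee_rot: [-0.003, 0.051, 0.999, -0.001]
contact_force: [-0.1, -0.4, -0.5]
width: 0.0687
gripper_force: 0.0
```

Emit:
{"op": "servo_tool", "data": {
  "series": "-0.03 0 -0.05 0 0 0 0; -0.06 -0.01 -0.1 0 0 0 0; -0.06 -0.02 -0.13 0 0 0 0; -0.06 -0.02 -0.13 0 0 0 0; -0.06 -0.02 -0.13 0 0 0 0"
}}

```text
clock: 37.5
position: [0.5192, 0.0709, 0.2236]
ee_rot: [0.0, 0.051, 0.999, -0.0]
contact_force: [-1.5, 0.8, -0.2]
width: 0.0855
gripper_force: 0.0
```

```bash
python3 - <<'E'
from h import *
plan()
im,i=snap('wrist','w17'); s,j=snap('side','s17')
C=np.array([.5561,.0729]);t=np.radians(-5.91);ex=np.array([np.cos(t),np.sin(t)]);ey=np.array([-ex[1],ex[0]])
w=lambda x,y,z:np.append(C+x/1e3*ex+y/1e3*ey,z/1e3)
f=lambda p:np.round([(p[:2]-C)@ex*1000,(p[:2]-C)@ey*1000],1)
g=cv2.cvtColor(np.ascontiguousarray(im),cv2.COLOR_RGB2GRAY).astype(float)
for n,p in [('wedge s1',(-100.4,2+12-10,72)),('wedge s2',(-100.4,2+12+10,72)),('jaw s1',(-82,-18.3,34)),('jaw s2',(-82,18.3,34)),('rail',(-70,-48,24)),('rail',(-14,48,24))]:
    u,v=np.round(proj(i,w(*p),True)).astype(int); h=6
    k=g[v-h:v+h+1,u-h:u+h+1]
    if k.shape!=(13,13): print(n,'out',u,v); continue
    a=np.clip(np.percentile(k,60)-25-k,0,None); yy,xx=np.mgrid[-h:h+1,-h:h+1]; q=(u+(a*xx).sum()/a.sum(),v+(a*yy).sum()/a.sum()); print(n,(u,v),np.round(q,1),f(onz(i,*q,p[2]/1e3,True)),round(a.sum()))
for r0,r1,z,c in [(18,28,.048,(-34,0)),(10,18,.048,(-34,0)),(24,40,.08,(70,0))]:
    u,v=np.round(proj(i,w(*c,z*1e3),True)).astype(int); h=45
    G=cv2.resize(g[v-h:v+h,u-h:u+h].astype(np.uint8),None,fx=4,fy=4,interpolation=cv2.INTER_CUBIC)
    cc=cv2.HoughCircles(cv2.GaussianBlur(G,(9,9),2),cv2.HOUGH_GRADIENT,1,40,param1=60,param2=25,minRadius=r0*4,maxRadius=r1*4)
    print(c,(u,v),None if cc is None else [(np.round((x/4+u-h,y/4+v-h),1),r/4,f(onz(i,x/4+u-h,y/4+v-h,z,True))) for x,y,r in cc[0][:3]])
E
```

```text
from [519.2  70.9 223.6] yaw 174.13 F [-1.5  0.8 -0.2] w 85.5 gf 0.0 t 37.5
wedge s1 (np.int64(264), np.int64(116)) [264.6 116.8] [-99.6   4.1] 572
wedge s2 (np.int64(285), np.int64(116)) [286.3 116.2] [-100.5   25.4] 3530
jaw s1 (np.int64(243), np.int64(131)) [243.7 131.4] [-81.8 -17.8] 723
jaw s2 (np.int64(276), np.int64(131)) [274.8 131.3] [-82.1  16.7] 748
rail (np.int64(218), np.int64(141)) [218.4 141.4] [-69.6 -47.5] 800
rail (np.int64(299), np.int64(188)) [297.6 187.6] [-14.2  45.8] 2651
(-34, 0) (np.int64(260), np.int64(176)) None
(-34, 0) (np.int64(260), np.int64(176)) [(array([259.9, 167.9]), np.float32(15.65), array([-43.2,   0.1]))]
(70, 0) (np.int64(260), np.int64(274)) None
```

```bash
python3 -c "
from rig import manip
print(manip.sign_off())"
```

```text
the job is handed in; nothing more can be done
None
```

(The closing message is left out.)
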